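Put the baking things away with their own kind

ROBOT

A 6-joint arm with a two-finger parallel gripper is mounted at the origin on the work surface. World frame = base frame: x ahead of the robot, y to its left, z up, the work surface at z = 0. Lengths are in m, angles in degrees, forces in N, time in s.
With the tool pointing down it reaches from about 0.3 to 0.75 m from the base axis. Payload 8.5 kg.
Tool frame: the origin (TCP) lies midway between the tips of the shut fingers; the grasp point (between the pads) lies 19 mm behind it; z points along the fingers, y is the line along which they close (so a half turn about z gives the same grasp; the last joint's range is limited). The gripper opens to 85 mm and grips with 20 to 120 N. Pads are 22 mm wide; open, the fingers measure 114 mm over their backs; the gripper's body (76 mm by 85 mm) begins 54 mm behind the grasp point. The pads swing forward as they close: fully open they stand 13 mm farther back than shut.
Start: joints at [-79.257, 21.807, 74.336, -0, 83.858, -12.336], TCP at [0.216, -0.506, 0.231] pointing down, gripper open.
Joint ranges: [-178.18, 178.18], [-50.72, 133.34], [12.68, 142.11], [-81.47, 261.47], [9.98, 163.14], [-165.26, 165.26]. Speed limits (degrees/s): [136.94, 136.94, 180, 180, 180, 180].

INTERFACE

Orientations are given as a 3x3 rotation matrix whose columns are the frame's x, y, z axes.
In Python, from rig import env, get_image, close_job gives the robot as it stands.
- The arm moves only by the tool step_arm, never from a script. Its argument "targets" is a list of rows, each a list of 2 entries, a list of its own where there are three numbers: the shift along the tool's x, y, z as a fraction of full scale, then the turn, a rotation vector about the tool's x, y, z as a fraction of full scale. In form: [[[x, y, z], [wx, wy, wz]], ...]. A call has 1 to 10 rows; each row is the pose to reach, as a shift and turn from the pose commanded when the call began, along the tool's axes at that moment; what a row does not reach only later rows make up. Full scale, the value 1, is 0.3 m for a shift and 45 degrees for a turn. A row lasts 1/12 s, in which the tool goes at most 41.7 mm and 7.16 degrees, less where a joint would pass 70% of its speed; a pose out of reach is approached as far as the arm can. A call with a number of a shift or a turn outside -1 to 1 is refused whole. A call with a gripper value outside its range is refused whole. "jaw" is the finger opening in mm, from 0 to 85.4, set as the call begins (left out, the last holds). The fingers move at their own pace and stop on an object; "grip_force" is the grip in N (left out, the last holds). Time passes only in rows, so rows that repeat a pose let the fingers close. It gives the time, the measured TCP pose, the force, the opening and the grip force at its end, in the units of the state.
- env.observe(): the state, without advancing time (a new reading comes with each control period).
- get_image(name): name is "scene" or "top" or "wrist"; returns a dict with "img" (384x512x3 uint8, red, green, blue), "z_map" (384x512 float32, m along the optical axis (not along the pixel's ray), 0 where there is no reading), "intrinsics" (3x3 intrinsics, pixels), "rvec" (rotation vector, rad) and "tvec" (3), from world to camera coordinates, as OpenCV has them. Camera axes: x right, y down, z forward; pixel columns grow to the right and rows downward; lengths in m; the calibration is good to about 2 mm. A picture is of the moment at which its call begins.
- close_job(): hands the job in; it is judged then, once.
The state is a dict: "time_s": time; "q": joint angles; "qvel": joint speeds; "joint_efforts": joint torques, N m; "position": TCP position; "tool_rot": TCP orientation; "ft_force": force on the tool from outside, world axes, zero at the start; "wrist_torque": the same for the moment, N m; "grip_width": finger opening in m; "gripper_force": force on a finger pad.
Only numpy, scipy, OpenCV 4.12 (cv2) and the standard library are available. Lean on these libraries where they do the work, as an engineer would, in place of code of your own. Each camera call takes 0.05 s, during which the arm holds its last target. There are 200 camera calls.

TASK

Put the washed baking things away, each into the tray that already holds its kind: nest the two smaller measuring cups in the large one in its tray, the middle one inside the large one and the smallest inside the middle one, stand the round and the square dough stamp upright on the floor of the tray with the other stamp, and lay the wooden spatula flat on the floor of the tray with the wooden spoon. Leave everything standing or lying still, the large cup standing in its tray.

Things in the scene. Friction and masses are not known exactly. Their poses are not given: they have to be found in the camera images.
- cup_medium: Middle steel measuring cup, loose, 80 g: round bowl 60 mm outside, 56 inside, 51 high, floor 3 thick; handle 30 to 89 mm from the axis. Origin: centre of the bowl's underside, z up, handle along +x (level bar 14 wide, 10 thick, top flush with the rim). Nested, it stands on the large cup's floor and its handle clears the large rim by 4 mm, any way it points.
- cup_small: Smallest steel measuring cup, narrow and deep, loose, 60 g: bowl 40 mm outside, 62 high, floor 3 thick; handle 20 to 74 mm from the axis. Origin: centre of the bowl's underside, z up, handle along +x (level bar 14 wide, 10 thick, top flush with the rim). Nested, it stands on the middle cup's floor and its handle clears the middle rim by 4 mm, any way it points.
- cup_large: Largest steel measuring cup, loose, 140 g, already standing in the cup tray: bowl 94 mm outside, 90 inside, 40 high, floor 3 thick; handle 47 to 101 mm from the axis, towards the tray's +y. Origin: centre of the bowl's underside, z up, handle along +x (level bar 14 wide, 10 thick, top flush with the rim). 
- stamp_round: Round dough stamp (knobbed biscuit cutter), the one outside the trays; fluted head 51 mm across. Loose, standing, 130 g, 74 mm tall. Steel cutter head up to 22 mm, neck 18 mm across up to 34 mm, then a beech knob, 28 mm diameter from 39 to 67 mm height. Origin: centre of the underside, z up.
- stamp_square: Square dough stamp; fluted head 47 mm square, sides along x and y. Loose, standing, 130 g, 74 mm tall. Steel cutter head up to 22 mm, neck 18 mm across up to 34 mm, then a beech knob, 28 mm diameter from 39 to 67 mm height. Origin: centre of the underside, z up.
- spatula: Flat beech spatula lying loose, 170 mm long, 50 g. Origin: middle of its length, underside; blade to +x, z up. Handle 16 mm wide, 12 thick, from x = -85 to +20 mm; then the blade, up to 44 wide and 7 thick at x = +85. Balance point about x = +10 mm.
- tray_cups: Beech drawer box, fixed, outside 140 (x) x 210 (y) x 40 mm high, walls 6, floor 5 mm thick. Origin: centre of its underside. The three trays look alike but for what they hold. This one holds the largest measuring cup, its bowl about 30 mm off centre to -y.
- tray_stamps: Beech drawer box, fixed, outside 140 (x) x 210 (y) x 40 mm high, walls 6, floor 5 mm thick. Origin: centre of its underside. The three trays look alike but for what they hold. This one holds a round dough stamp like the loose one, about 66 mm off centre to -y; the rest is free.
- tray_wood: Beech drawer box, fixed, outside 140 (x) x 210 (y) x 40 mm high, walls 6, floor 5 mm thick. Origin: centre of its underside. The three trays look alike but for what they hold. This one holds a wooden spoon lying along y (171 mm long, 11 thick, bowl 38 wide at its +y end, handle 12 wide), its middle line about 36 mm off centre to +x; the -x side is free.
Things that resemble listed ones, but are neither listed nor needed, are in the scene too. What is shaped like the stamp_round but orange is not meant.

How it is judged (in metres and radians):
At the end, for the whole second after the job is handed in: Large cup on its tray's floor, middle cup on the floor inside it, small cup on the floor inside that, both loose stamps on the stamp tray's floor, all upright (0.12 rad). Spatula flat (0.1 rad) on the spoon tray's floor, centred lengthwise to 40 mm. Heights to 5 mm, at rest (x of cup_large in the frame of tray_cups between -0.05 and 0.05 m and y of cup_large in the frame of tray_cups between -0.08 and 0.08 m and z of cup_large in the frame of tray_cups between 0.002 and 0.01 m and angle between each of cup_large, cup_medium, cup_small, stamp_round, stamp_square's own z axis and vertical below 0.12 rad and horizontal distance between cup_medium and cup_large below 0.018 m and z of cup_medium in the frame of cup_large between 0 and 0.008 m and horizontal distance between cup_small and cup_medium below 0.011 m and z of cup_small in the frame of cup_medium between 0 and 0.008 m and x of stamp_round in the frame of tray_stamps between -0.05 and 0.05 m and y of stamp_round in the frame of tray_stamps between -0.085 and 0.085 m and z of stamp_round in the frame of tray_stamps between 0.002 and 0.01 m and x of stamp_square in the frame of tray_stamps between -0.05 and 0.05 m and y of stamp_square in the frame of tray_stamps between -0.085 and 0.085 m and z of stamp_square in the frame of tray_stamps between 0.002 and 0.01 m and x of spatula in the frame of tray_wood between -0.06 and 0.06 m and y of spatula in the frame of tray_wood between -0.04 and 0.04 m and z of spatula in the frame of tray_wood between 0.002 and 0.01 m and angle between spatula's own z axis and vertical below 0.1 rad and linear speed of each of cup_large, cup_medium, cup_small, stamp_round, stamp_square, spatula below 0.03 m/s); the robot touches nothing.
It also fails if it takes over 141 s, if anything falls off the work surface, if the arm or the gripper's body presses on something with over 40 N, if the wrist force passes 120 N, or if a joint passes its speed limit or range.

## Working session

There is one attempt and no reset: what is moved stays moved. The work goes in short steps, Python scripts to look and compute and a tool call to move; the robot and the scene stay as the last step left them, time stands still between calls to the robot, and variables do not carry over. Pictures are saved under pics/ and viewed, at most 14 in all, crops included, and the job is handed in when it is done.

Besides the shell and the picture viewer there is one more tool, called after "Request:" by a JSON object that holds its "method" and its "body". step_arm: Moves the arm, as the interface text tells. Its arguments: {"type":"object","properties":{"targets":{"type":"array","items":{"type":"array"}},"jaw":{"type":"number"},"grip_force":{"type":"number"}},"required":["targets"]}

```bash
mkdir -p pics; ls; cat > h.py <<'E'
import numpy as np, cv2
from rig import env, get_image, close_job
def grab(name):
    d=get_image(name); R=cv2.Rodrigues(np.array(d["rvec"],float))[0]; t=np.array(d["tvec"],float).ravel()
    z=d["z_map"]; K=np.array(d["intrinsics"]); h,w=z.shape
    u,v=np.meshgrid(np.arange(w),np.arange(h))
    P=np.stack([(u-K[0,2])/K[0,0]*z,(v-K[1,2])/K[1,1]*z,z],-1)
    W=(P-t)@R; W[z==0]=np.nan
    return d["img"],W
def save(name,img,s=1.5):
    cv2.imwrite("pics/"+name,cv2.resize(cv2.cvtColor(img,cv2.COLOR_RGB2BGR),None,fx=s,fy=s,interpolation=cv2.INTER_CUBIC))
E
python3 - <<'E'
from h import *
for n in ("top","scene"):
    img,W=grab(n); save(n+"0.png",img); np.savez("/tmp/"+n,img=img,W=W)
    print(n,[W[r,c].round(3).tolist() for r in (60,190,330) for c in (50,256,460)])
print(env.observe())
E
```

```text
pics
top [[1.24, 0.933, -0.745], [1.246, -0.033, -0.749], [1.251, -1.01, -0.749], [0.573, 0.596, 0.005], [0.572, -0.021, -0.002], [0.57, -0.638, 0.017], [0.158, 0.589, 0.003], [0.243, -0.015, 0.394], [0.259, -0.416, 0.48]]
scene [[-0.549, -0.397, -0.008], [-0.089, 0.367, -0.002], [0.094, 1.632, -0.305], [0.203, -0.543, -0.002], [0.527, 0.006, -0.003], [0.851, 0.552, -0.002], [0.655, -0.625, 0.018], [0.895, -0.21, -0.001], [1.156, 0.678, -0.751]]
{'time_s': 0.1, 'q': array([-7.92580631e+01,  2.18366499e+01,  7.43776606e+01, -8.88634465e-05,
        8.38597833e+01, -1.23371234e+01]), 'qvel': array([ 0.08154127, -0.04675784, -0.14353596, -0.0115224 , -0.00909821,
        0.02776619]), 'joint_efforts': array([ 4.03714716e-03, -4.49222589e+01, -2.31655848e+01, -1.45823014e-04,
        3.59667880e-03, -5.05292746e-06]), 'position': array([ 0.21553664, -0.50572585,  0.23079422]), 'tool_rot': array([[ 9.19964790e-01,  3.92000927e-01, -2.42545331e-04],
       [ 3.92000906e-01, -9.19963954e-01,  1.27023137e-03],
       [ 2.74798911e-04, -1.26364612e-03, -9.99999164e-01]]), 'ft_force': array([0.81924719, 0.45781467, 0.58303303]), 'wrist_torque': array([-0.0181185 ,  0.04147274,  0.00127605]), 'gripper_force': 0.0, 'grip_width': 0.085513978375681}
```

View pics/top0.png

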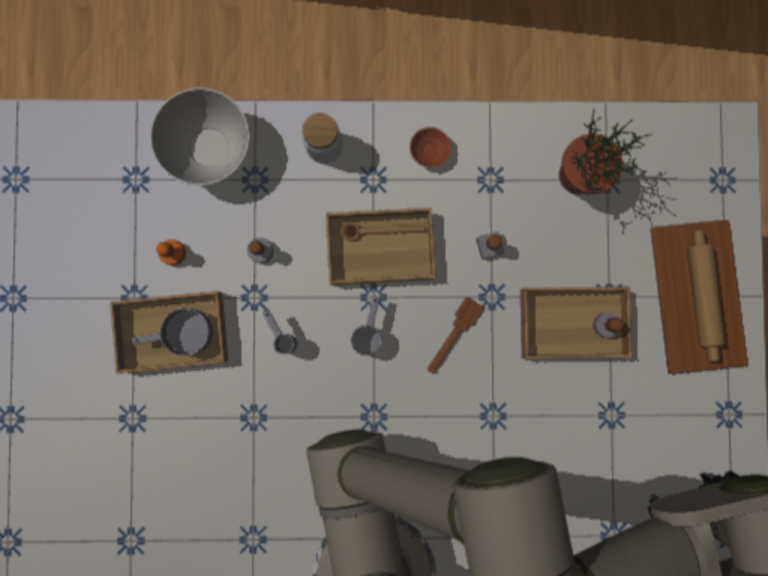

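View pics/scene0.png

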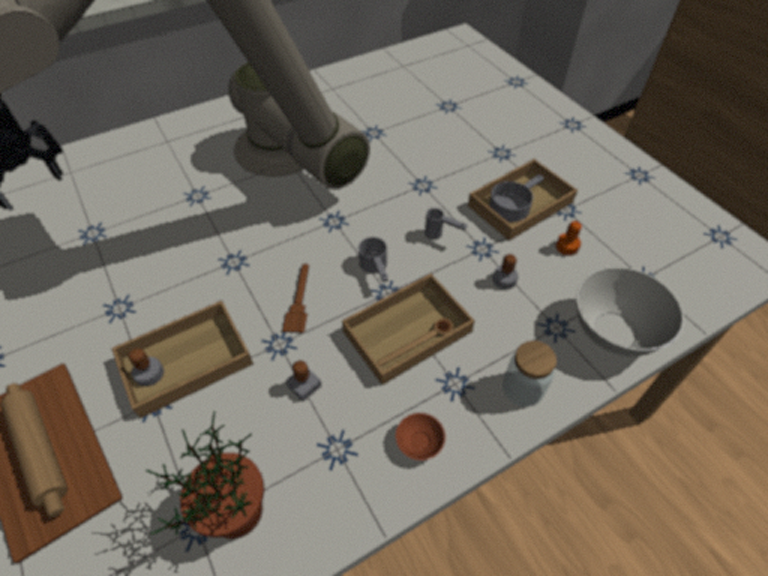

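The top view shows, in displayed pixels: the cup tray at (170,332), the wood tray at (380,245) and the stamp tray at (577,323). The small cup bowl is at (285,343) with its handle to (266,312), and the middle cup is at (368,340) with its handle to (374,303). The spatula runs from (432,370) to a blade at (470,310), the round stamp is at (260,250) and the square one at (490,245). The scene view agrees, and the orange stamp is the decoy.

```bash
cat > meas.py <<'E'
from h import *
from scipy.optimize import least_squares
T=np.load("/tmp/top.npz"); S=np.load("/tmp/scene.npz")
W=T["W"]
def at(c,r): return W[int(r/1.5),int(c/1.5)]
def cloud(c,rad,zl,zh):
    out=[]
    for D in (T,S):
        p=D["W"].reshape(-1,3); 
        m=(np.hypot(p[:,0]-c[0],p[:,1]-c[1])<rad)&(p[:,2]>zl)&(p[:,2]<zh); out.append(p[m])
    return out
def circ(p,r,x0):
    f=lambda q:np.hypot(p[:,0]-q[0],p[:,1]-q[1])-r
    s=least_squares(f,x0,loss="soft_l1",f_scale=.002); return s.x,np.sqrt(np.mean(f(s.x)**2))
for n,px,r,zl,zh in (("small",(285,343),.0195,.052,.066),("med",(368,340),.029,.043,.055),("large",(187,332),.046,.036,.05),
  ("round",(260,250),.014,.042,.066),("square",(490,245),.014,.042,.066),("inround",(610,325),.014,.046,.07)):
    c=at(*px)[:2]; 
    for k,p in zip("TS",cloud(c,.14 if n!='large' else .07,zl,zh)):
        if n in("small","med"):
            # split rim from handle: robust circle
            pass
        d0=np.hypot(*(p[:,:2]-c).T); q=p[d0<(r+.03)]
        if len(q)<5: print(n,k,len(q));continue
        x,e=circ(q,r,q[:,:2].mean(0) if 'o' in n or 'sq' in n else c); 
        far=p[(np.hypot(*(p[:,:2]-x).T)>r+.012)&(np.hypot(*(p[:,:2]-x).T)<.095)]
        print(n,k,len(q),x.round(4),"rms",e.round(4),"zmax",p[:,2].max().round(3),"handle",len(far),
          np.degrees(np.arctan2(*(far[:,:2].mean(0)-x)[::-1])).round(1) if len(far) else None)
for n,px in (("cups",(150,300)),("wood",(380,225)),("stamps",(570,300))):
    c=at(*px)
    for k,p in zip("TS",cloud((at({"cups":170,"wood":381,"stamps":577}[n],{"cups":332,"wood":246,"stamps":323}[n])[:2]),.15,.036,.0425)):
        if n=="cups": p=p[np.hypot(*(p[:,:2]-at(187,332)[:2]).T)>.055]
        print(n,k,len(p),cv2.minAreaRect(p[:,:2].astype(np.float32)*1000), p[:,2].max().round(3))
for k,p in zip("TS",cloud(at(455,335)[:2],.11,.004,.016)):
    print("spat",k,len(p),cv2.minAreaRect(p[:,:2].astype(np.float32)*1000)); m=p[:,:2].mean(0); u=np.linalg.svd(p[:,:2]-m)[2][0]; u*=np.sign(u[0]); s=(p[:,:2]-m)@u
    print(m,u,np.degrees(np.arctan2(u[1],u[0])),s.min(),s.max(),p[:,2].max())
E
python3 meas.py
```

```text
small T 92 [0.4669 0.18  ] rms 0.0095 zmax 0.066 handle 51 29.4
small S 106 [0.4642 0.1768] rms 0.0093 zmax 0.066 handle 55 25.6
med T 92 [0.4711 0.0159] rms 0.0094 zmax 0.055 handle 61 -14.3
med S 117 [0.4668 0.0136] rms 0.0086 zmax 0.054 handle 63 -13.9
large T 207 [0.4772 0.3713] rms 0.0114 zmax 0.05 handle 70 146.8
large S 193 [0.481  0.3675] rms 0.0105 zmax 0.049 handle 46 147.7
round T 16 [0.6438 0.2293] rms 0.0005 zmax 0.066 handle 0 None
round S 50 [0.6437 0.227 ] rms 0.0011 zmax 0.065 handle 0 None
square T 18 [ 0.6543 -0.2343] rms 0.0004 zmax 0.065 handle 0 None
square S 53 [ 0.6534 -0.2362] rms 0.0007 zmax 0.066 handle 0 None
inround T 28 [ 0.4928 -0.4671] rms 0.0009 zmax 0.069 handle 3 -87.0
inround S 66 [ 0.4916 -0.4685] rms 0.0008 zmax 0.069 handle 0 None
cups T 403 ((518.7084350585938, 407.45904541015625), (216.69244384765625, 210.9771270751953), 5.7306742668151855) 0.042
cups S 309 ((518.16015625, 404.96527099609375), (214.9103546142578, 214.14840698242188), 6.226024627685547) 0.042
wood T 361 ((650.0375366210938, -12.342567443847656), (140.46485900878906, 210.0696105
[... 183 characters left out ...]
 -400.61669921875), (211.5270538330078, 139.3321075439453), 89.9906997680664) 0.042
stamps S 578 ((496.8128662109375, -403.39862060546875), (143.60577392578125, 210.09312438964844), 0.868373453617096) 0.042
spat T 722 ((473.8515930175781, -163.62164306640625), (212.20004272460938, 204.58840942382812), 54.356285095214844)
[ 0.47620936 -0.16603894] [ 0.84206425 -0.53937724] -32.64125488112624 -0.10760257874819106 0.0974513498343573 0.015952931693881508
spat S 395 ((461.1657409667969, -175.59805297851562), (151.7731475830078, 192.2764434814453), 75.7449951171875)
[ 0.4898572  -0.17273685] [ 0.83763312 -0.54623324] -33.10897906415659 -0.11554410557881033 0.062318799416718675 0.015472918004041086
```

```bash
cat > m2.py <<'E'
import sys,io,contextlib
with contextlib.redirect_stdout(io.StringIO()): from meas import *
def cup(n,c,r,h,h1,yaw):
    for k,p in zip("TS",cloud(c,h1+.03,h-.006 if n!="large" else h-.003,h+.006)):
        p=p[:,:2]
        def f(q):
            d=p-q[:2]; a=q[2]; u=d@[np.cos(a),np.sin(a)]; v=d@[-np.sin(a),np.cos(a)]
            b=np.hypot(np.maximum(np.maximum(r-u,u-h1),0),np.maximum(np.abs(v)-.007,0))
            return np.minimum(abs(np.hypot(u,v)-r+.001),b)
        best=min((least_squares(f,[c[0]+dx,c[1]+dy,yaw],loss="soft_l1",f_scale=.002) for dx in(-.01,0,.01) for dy in(-.01,0,.01)),key=lambda s:s.cost)
        print(n,k,len(p),best.x[:2].round(4),np.degrees(best.x[2]).round(1),np.sqrt(np.mean(f(best.x)**2)).round(4))
cup("small",np.array([.463,.171]),.020,.062,.074,.5)
cup("med",np.array([.463,.0157]),.030,.051,.089,-.2)
cup("large",np.array([.48,.369]),.047,.045,.101,1.6)
def rect(n,c):
    for k,p in zip("TS",cloud(c,.14,.037,.0425)):
        p=p[:,:2]
        def f(q):
            d=p-q[:2]; a=q[2]; u=d@[np.cos(a),np.sin(a)]; v=d@[-np.sin(a),np.cos(a)]
            return np.minimum(np.where(abs(v)<.11,abs(abs(u)-.067),1),np.where(abs(u)<.075,abs(abs(v)-.102),1))
        s=least_squares(f,[*c,.05],loss="soft_l1",f_scale=.002); print(n,k,s.x[:2].round(4),np.degrees(s.x[2]).round(1))
rect("cups",(.484,.400));rect("wood",(.65,-.0123));rect("stamps",(.4965,-.4))
for k,D in (("T",T),("S",S)):
    hsv=cv2.cvtColor(D["img"],cv2.COLOR_RGB2HSV); p=D["W"]; 
    m=(hsv[...,1]>110)&(np.hypot(p[...,0]-.47,p[...,1]+.155)<.12)&(p[...,2]<.025)&(p[...,1]>-.28)
    q=p[m][:,:2]; mu=q.mean(0); u=np.linalg.svd(q-mu)[2][0]; u*=np.sign(u[0]); s=(q-mu)@u
    v=(q-mu)@[-u[1],u[0]]
    h=s<-.01
    l=np.polyfit(s[h],v[h],1); mid=mu+u*(s.min()+s.max())/2
    print("spat",k,m.sum(),"mid",mid.round(4),"len",np.ptp(s).round(3),np.degrees(np.arctan2(u[1],u[0])).round(1),"handle line",l.round(3),"z",np.median(p[m][:,2]).round(4))
# square head orientation
for c,n in(((.654,-.235),"sq"),):
    for k,p in zip("TS",cloud(c,.045,.017,.025)): print(n,k,len(p),cv2.minAreaRect(p[:,:2].astype(np.float32)*1000))
for k,D in (("T",T),("S",S)):
    p=D["W"]; m=(p[...,0]>.3)&(p[...,0]<.4)&(abs(p[...,1])<.3)&(p[...,2]<.02); print("table z",k,np.nanmedian(p[m][:,2]),np.std(p[m][:,2]))
E
python3 m2.py
```

```text
small T 123 [0.4568 0.1745] 29.4 0.0003
small S 110 [0.4575 0.1718] 28.5 0.001
med T 138 [0.4633 0.0167] -13.0 0.0005
med S 144 [0.4645 0.0141] -13.4 0.001
large T 226 [0.4814 0.3674] 102.0 0.0223
large S 102 [0.4822 0.3661] 99.7 0.0079
cups T [0.4808 0.4031] 5.5
cups S [0.4829 0.4008] 5.8
wood T [ 0.6496 -0.0121] 3.1
wood S [ 0.6516 -0.0155] 3.1
stamps T [ 0.4971 -0.4003] 0.4
stamps S [ 0.4981 -0.4032] 0.5
spat T 384 mid [ 0.4685 -0.1575] len 0.163 -33.8 handle line [0.005 0.   ] z 0.0089
spat S 312 mid [ 0.4735 -0.1616] len 0.162 -34.1 handle line [0.006 0.   ] z 0.0081
sq T 119 ((653.764892578125, -233.7482147216797), (45.89069747924805, 47.02306365966797), 15.002638816833496)
sq S 182 ((656.0244750976562, -236.29800415039062), (46.42162322998047, 45.96758270263672), 13.383554458618164)
table z T 0.0001116848188251356 0.00290478597993362
table z S -0.0004909233564646436 0.0017080585520548549
```

```bash
cat > go.py <<'E'
from h import *
from scipy.spatial.transform import Rotation as Ro
def tool(yaw):
    a=np.radians(yaw); return np.array([[np.cos(a),np.sin(a),0],[np.sin(a),-np.cos(a),0],[0,0,-1.]])
def plan(*wps,n=3):
    "waypoints (x,y,z,yaw) -> numbers for step_arm, chained with rounding"
    o=env.observe(); p=np.array(o["position"]); R=np.array(o["tool_rot"])
    print("now",p.round(4),"yaw",np.degrees(np.arctan2(R[1,0],R[0,0])).round(1),"t",round(o["time_s"],1),"w",round(o["grip_width"],4),"F",np.round(o["ft_force"],1),"gf",o["gripper_force"])
    for w in wps:
        s=(R.T@(np.array(w[:3])-p)/.3).round(n); r=(Ro.from_matrix(R.T@tool(w[3])).as_rotvec(degrees=True)/45).round(n)
        print(w,"->",s.tolist(),r.tolist(),"rows>=",round(max(np.linalg.norm(s)*.3/.0417,np.linalg.norm(r)*45/7.16),1), "SPLIT" if max(abs(s).max(),abs(r).max())>1 else "")
        p=p+R@s*.3; R=R@Ro.from_rotvec(r*45,degrees=True).as_matrix()
if __name__=="__main__":
    import sys; plan(*eval(sys.argv[1]))
E
python3 go.py "[(.30,-.39,.231,64),(.39,-.27,.20,105),(.475,-.1623,.12,146),(.475,-.1623,.004,146)]"
```

```text
now [ 0.2155 -0.5057  0.2308] yaw 23.1 t 0.1 w 0.0855 F [0.8 0.5 0.6] gf 0.0
(0.3, -0.39, 0.231, 64) -> [0.41, -0.245, -0.0] [-0.001, -0.001, -0.909] rows>= 5.7 
(0.39, -0.27, 0.2, 105) -> [0.491, 0.095, 0.103] [-0.0, -0.0, -0.911] rows>= 5.7 
(0.475, -0.1623, 0.12, 146) -> [0.274, 0.366, 0.267] [-0.0, -0.0, -0.912] rows>= 5.7 
(0.475, -0.1623, 0.004, 146) -> [-0.001, -0.0, 0.386] [0.0, -0.0, 0.0] rows>= 2.8
```

Request:
{"method": "step_arm", "body": {"targets": [[[0.41,-0.245,0],[0,0,-0.909]],[[0.41,-0.245,0],[0,0,-0.909]],[[0.41,-0.245,0],[0,0,-0.909]],[[0.41,-0.245,0],[0,0,-0.909]],[[0.41,-0.245,0],[0,0,-0.909]],[[0.41,-0.245,0],[0,0,-0.909]],[[0.41,-0.245,0],[0,0,-0.909]]], "jaw": 50, "grip_force": 60}}

```text
time_s: 0.68
position: [0.3002, -0.3896, 0.2312]
tool_rot: [[0.435, 0.9, -0.0], [0.9, -0.435, 0.0], [0.0, -0.0, -1.0]]
ft_force: [-0.3, -0.3, 0.1]
grip_width: 0.0502
gripper_force: 0.0
```

Request:
{"method": "step_arm", "body": {"targets": [[[0.491,0.095,0.103],[0,0,-0.911]],[[0.491,0.095,0.103],[0,0,-0.911]],[[0.491,0.095,0.103],[0,0,-0.911]],[[0.491,0.095,0.103],[0,0,-0.911]],[[0.491,0.095,0.103],[0,0,-0.911]],[[0.491,0.095,0.103],[0,0,-0.911]],[[0.491,0.095,0.103],[0,0,-0.911]]]}}

```text
time_s: 1.27
position: [0.3903, -0.27, 0.2002]
tool_rot: [[-0.259, 0.966, -0.0], [0.966, 0.259, 0.0], [0.001, -0.0, -1.0]]
ft_force: [-0.7, -0.6, -0.1]
grip_width: 0.0503
gripper_force: 0.0
```

Request:
{"method": "step_arm", "body": {"targets": [[[0.274,0.366,0.267],[0,0,-0.912]],[[0.274,0.366,0.267],[0,0,-0.912]],[[0.274,0.366,0.267],[0,0,-0.912]],[[0.274,0.366,0.267],[0,0,-0.912]],[[0.274,0.366,0.267],[0,0,-0.912]],[[0.274,0.366,0.267],[0,0,-0.912]],[[0.274,0.366,0.267],[0,0,-0.912]],[[0.274,0.366,0.267],[0,0,-0.912]]]}}

```text
time_s: 1.93
position: [0.4749, -0.1629, 0.1202]
tool_rot: [[-0.825, 0.565, -0.0], [0.565, 0.825, 0.0], [0.0, 0.0, -1.0]]
ft_force: [0.0, -0.3, -0.2]
grip_width: 0.05
gripper_force: 0.0
```

```bash
cat > w.py <<'E'
import sys
from go import *
img,W=grab("wrist"); save(sys.argv[1]+".png",img,1.2); np.savez("/tmp/"+sys.argv[1],img=img,W=W)
E
python3 w.py wr1; python3 go.py "[(.475,-.1623,.0045,146)]"
```

```text
now [ 0.4749 -0.163   0.1204] yaw 145.6 t 2.0 w 0.0497 F [0.4 0.1 0.5] gf 0.0
(0.475, -0.1623, 0.0045, 146) -> [0.001, 0.002, 0.386] [0.0, 0.0, -0.008] rows>= 2.8
```

View pics/wr1.png

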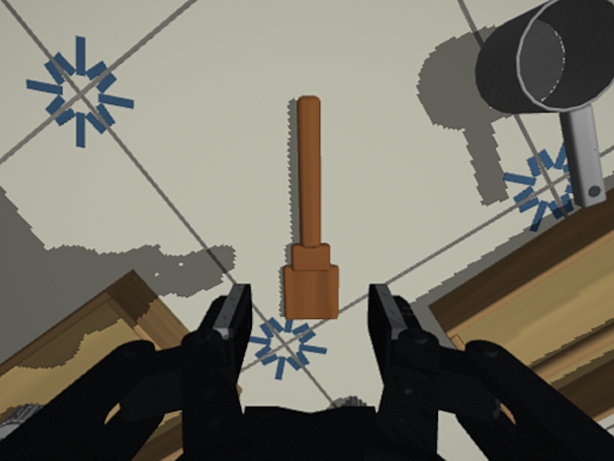

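The wrist view shows the spatula at about (310,100)–(310,318), midway between the fingers at columns 250 and 370 and parallel to them. I'll check its extents from the wrist depth.

```bash
python3 - <<'E'
import numpy as np,cv2
D=np.load("/tmp/wr1.npz");W=D["W"];h=cv2.cvtColor(D["img"],cv2.COLOR_RGB2HSV)
m=(h[...,1]>130)&(h[...,0]<14)&(np.hypot(W[...,0]-.471,W[...,1]+.16)<.1)
n,l,s,c=cv2.connectedComponentsWithStats(m.astype(np.uint8)); i=1+s[1:,4].argmax(); m=l==i
q=W[m]; xy=q[:,:2]; 
a=np.radians(-34); u=np.array([np.cos(a),np.sin(a)]);v=np.array([-u[1],u[0]])
d=xy-[.471,-.1595]; S=d@u;V=d@v
print(s[i],S.min(),S.max(),"mid",(S.min()+S.max())/2)
k=(S<0)&(S>-.08); print(np.polyfit(S[k],V[k],1), np.ptp(V[k]),V[k].min(),V[k].max(),np.percentile(q[:,2],[5,50,95]))
# large/medium cup rim
E
```

```text
[ 236   81   46  185 4690] -0.0833641663007349 0.08411892975805427 mid 0.0003773817286596842
[0.00599582 0.0001015 ] 0.01472133298851095 -0.00779413574654285 0.0069271972419681 [0.00548527 0.00842718 0.01188067]
```

Request:
{"method": "step_arm", "body": {"targets": [[[0.001,0.002,0.1],[0,0,-0.008]],[[0.001,0.002,0.2],[0,0,-0.008]],[[0.001,0.002,0.28],[0,0,-0.008]],[[0.001,0.002,0.28],[0,0,-0.008]]]}}

```text
time_s: 2.32
position: [0.4731, -0.1613, 0.033]
tool_rot: [[-0.83, 0.558, -0.006], [0.558, 0.83, 0.004], [0.007, -0.0, -1.0]]
ft_force: [-0.7, 0.5, 0.6]
grip_width: 0.0499
gripper_force: 0.0
```

Request:
{"method": "step_arm", "body": {"targets": [[[0,0,0.05],[0,0,0]],[[0,0,0.09],[0,0,0]],[[0,0,0.105],[0,0,0]],[[0,0,0.105],[0,0,0]],[[0,0,0.105],[0,0,0]]]}}

```text
time_s: 2.73
position: [0.4754, -0.1622, 0.0058]
tool_rot: [[-0.832, 0.555, 0.001], [0.555, 0.832, -0.001], [-0.001, 0.0, -1.0]]
ft_force: [-0.1, -0.0, 0.3]
grip_width: 0.05
gripper_force: 0.0
```

Request:
{"method": "step_arm", "body": {"targets": [[[0,0,0],[0,0,0]],[[0,0,0],[0,0,0]],[[0,0,0],[0,0,0]],[[0,0,0],[0,0,0]],[[0,0,0],[0,0,0]],[[0,0,0],[0,0,0]],[[0,0,0],[0,0,0]],[[0,0,0],[0,0,0]]], "jaw": 0, "grip_force": 60}}

```text
time_s: 3.4
position: [0.4754, -0.162, 0.0057]
tool_rot: [[-0.833, 0.554, 0.001], [0.554, 0.833, -0.001], [-0.001, 0.0, -1.0]]
ft_force: [-0.9, 0.6, 6.7]
grip_width: 0.0136
gripper_force: 58.9
```

```bash
python3 go.py "[(.475,-.1623,.12,146),(.55,-.09,.12,120),(.6263,-.0198,.12,93),(.6263,-.0198,.03,93),(.6263,-.0198,.0105,93)]"
```

```text
now [ 0.4754 -0.162   0.0057] yaw 146.4 t 3.4 w 0.0136 F [-0.9  0.6  6.7] gf 58.86566877365112
(0.475, -0.1623, 0.12, 146) -> [-0.0, -0.002, -0.381] [0.0, 0.002, 0.008] rows>= 2.7 
(0.55, -0.09, 0.12, 120) -> [-0.073, 0.34, 0.0] [-0.0, -0.0, 0.578] rows>= 3.6 
(0.6263, -0.0198, 0.12, 93) -> [0.076, 0.337, 0.0] [-0.0, -0.0, 0.6] rows>= 3.8 
(0.6263, -0.0198, 0.03, 93) -> [-0.0, 0.0, 0.3] [-0.0, -0.0, -0.0] rows>= 2.2 
(0.6263, -0.0198, 0.0105, 93) -> [-0.0, 0.0, 0.065] [-0.0, -0.0, -0.0] rows>= 0.5
```

Request:
{"method": "step_arm", "body": {"targets": [[[0,0,-0.03],[0,0,0]],[[0,0,-0.1],[0,0,0]],[[0,0,-0.2],[0,0,0]],[[0,0,-0.3],[0,0,0]],[[0,-0.002,-0.381],[0,0,0.008]],[[0,-0.002,-0.381],[0,0,0.008]]]}}

```text
time_s: 3.9
position: [0.4764, -0.1633, 0.1242]
tool_rot: [[-0.829, 0.559, 0.007], [0.559, 0.829, -0.005], [-0.009, 0.0, -1.0]]
ft_force: [-0.4, -1.1, -0.4]
grip_width: 0.0138
gripper_force: 58.9
```

Request:
{"method": "step_arm", "body": {"targets": [[[-0.015,0.07,0],[0,0,0.12]],[[-0.03,0.14,0],[0,0,0.24]],[[-0.045,0.21,0],[0,0,0.36]],[[-0.06,0.28,0],[0,0,0.47]],[[-0.073,0.34,0],[0,0,0.578]],[[-0.073,0.34,0],[0,0,0.578]]]}}

```text
time_s: 4.4
position: [0.5513, -0.0879, 0.1188]
tool_rot: [[-0.499, 0.867, 0.0], [0.867, 0.499, 0.001], [0.0, 0.001, -1.0]]
ft_force: [-0.5, 0.4, -0.8]
grip_width: 0.0143
gripper_force: 58.9
```

Request:
{"method": "step_arm", "body": {"targets": [[[0.015,0.07,0],[0,0,0.12]],[[0.03,0.14,0],[0,0,0.24]],[[0.045,0.21,0],[0,0,0.36]],[[0.06,0.28,0],[0,0,0.48]],[[0.076,0.337,0],[0,0,0.6]],[[0.076,0.337,0],[0,0,0.6]],[[0.076,0.337,0],[0,0,0.6]]]}}

```text
time_s: 4.98
position: [0.6256, -0.0195, 0.1186]
tool_rot: [[-0.056, 0.998, -0.001], [0.998, 0.056, 0.0], [0.0, -0.001, -1.0]]
ft_force: [-0.2, 0.1, -0.7]
grip_width: 0.0135
gripper_force: 59.0
```

```bash
python3 w.py wr2; python3 go.py "[(.6263,-.0198,.03,93),(.6263,-.0198,.0115,93)]"
```

```text
now [ 0.6253 -0.02    0.1187] yaw 93.2 t 5.0 w 0.0135 F [-0.7 -0.1 -0.6] gf 58.95019054412842
(0.6263, -0.0198, 0.03, 93) -> [0.001, 0.004, 0.296] [-0.002, -0.0, 0.004] rows>= 2.1 
(0.6263, -0.0198, 0.0115, 93) -> [-0.0, -0.0, 0.061] [0.0, -0.0, -0.0] rows>= 0.4
```

View pics/wr2.png

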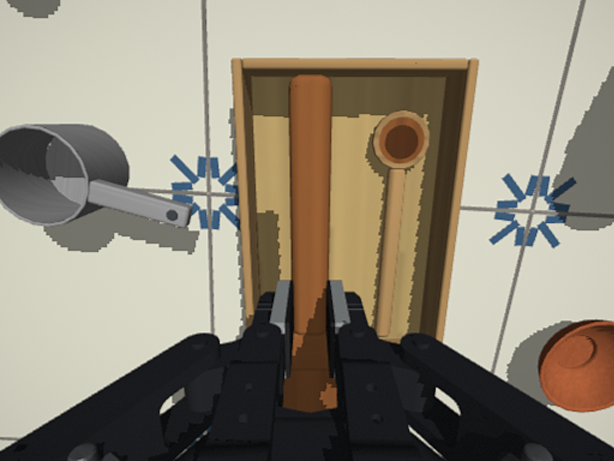

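The spatula is held level above the wood tray, handle end at (310,80). The spoon at (400,140)–(385,335) is clear of the right finger, so I lower it.

Request:
{"method": "step_arm", "body": {"targets": [[[0.001,0.004,0.07],[0,0,0.004]],[[0.001,0.004,0.14],[0,0,0.004]],[[0.001,0.004,0.21],[0,0,0.004]],[[0.001,0.004,0.28],[0,0,0.004]],[[0.001,0.004,0.32],[0,0,0.004]],[[0.001,0.004,0.345],[0,0,0.004]],[[0.001,0.004,0.357],[0,0,0.004]],[[0.001,0.004,0.357],[0,0,0.004]],[[0.001,0.004,0.357],[0,0,0.004]]]}}

```text
time_s: 5.78
position: [0.6276, -0.0195, 0.0129]
tool_rot: [[-0.05, 0.999, 0.001], [0.999, 0.05, -0.0], [-0.0, 0.001, -1.0]]
ft_force: [0.6, 0.1, 0.4]
grip_width: 0.0135
gripper_force: 59.0
```

```bash
python3 go.py "[]"
```

```text
now [ 0.6276 -0.0195  0.0129] yaw 92.8 t 5.8 w 0.0135 F [0.6 0.1 0.4] gf 58.95967125892639
```

Request:
{"method": "step_arm", "body": {"targets": [[[0,0,0.005],[0,0,0]],[[0,0,0.005],[0,0,0]]]}}

```text
time_s: 5.95
position: [0.6275, -0.0193, 0.0112]
tool_rot: [[-0.05, 0.999, 0.001], [0.999, 0.05, -0.0], [-0.0, 0.001, -1.0]]
ft_force: [-0.6, 0.1, -0.5]
grip_width: 0.014
gripper_force: 59.0
```

Request:
{"method": "step_arm", "body": {"targets": [[[0,0,0],[0,0,0]],[[0,0,0],[0,0,0]],[[0,0,0],[0,0,0]],[[0,0,0],[0,0,0]],[[0,0,0],[0,0,0]]], "jaw": 30}}

```text
time_s: 6.37
position: [0.6273, -0.0193, 0.0106]
tool_rot: [[-0.049, 0.999, 0.0], [0.999, 0.049, -0.0], [-0.0, 0.0, -1.0]]
ft_force: [0.2, -0.1, -0.1]
grip_width: 0.0297
gripper_force: 0.0
```

```bash
python3 go.py "[(.6275,-.0195,.13,92),(.6437,.228,.13,90),(.6437,.228,.037,90)]"
```

```text
now [ 0.6273 -0.0193  0.0106] yaw 92.8 t 6.4 w 0.0297 F [ 0.2 -0.1 -0.1] gf 0.0
(0.6275, -0.0195, 0.13, 92) -> [-0.001, 0.001, -0.398] [0.0, 0.0, 0.019] rows>= 2.9 
(0.6437, 0.228, 0.13, 90) -> [0.823, 0.082, 0.0] [0.0, 0.0, 0.044] rows>= 6.0 
(0.6437, 0.228, 0.037, 90) -> [-0.0, 0.0, 0.31] [0.0, 0.0, -0.0] rows>= 2.2
```

Request:
{"method": "step_arm", "body": {"targets": [[[0,0,-0.08],[0,0,0]],[[0,0,-0.18],[0,0,0]],[[0,0,-0.28],[0,0,0.019]],[[0,0,-0.398],[0,0,0.019]],[[0,0,-0.398],[0,0,0.019]]]}}

```text
time_s: 6.78
position: [0.6299, -0.0198, 0.1371]
tool_rot: [[-0.035, 0.999, 0.012], [0.999, 0.035, -0.003], [-0.003, 0.012, -1.0]]
ft_force: [0.9, -1.2, 0.7]
grip_width: 0.0298
gripper_force: 0.0
```

Request:
{"method": "step_arm", "body": {"targets": [[[0.12,0.012,0],[0,0,0]],[[0.25,0.025,0],[0,0,0.044]],[[0.38,0.038,0],[0,0,0.044]],[[0.51,0.051,0],[0,0,0.044]],[[0.64,0.064,0],[0,0,0.044]],[[0.76,0.076,0],[0,0,0.044]],[[0.823,0.082,0],[0,0,0.044]],[[0.823,0.082,0],[0,0,0.044]],[[0.823,0.082,0],[0,0,0.044]]], "jaw": 60}}

```text
time_s: 7.53
position: [0.643, 0.2291, 0.1295]
tool_rot: [[-0.002, 1.0, -0.0], [1.0, 0.002, -0.0], [-0.0, -0.0, -1.0]]
ft_force: [-0.8, 0.9, -0.8]
grip_width: 0.0602
gripper_force: 0.0
```

```bash
python3 w.py wr3; python3 - <<'E'
from go import *
D=np.load("/tmp/wr3.npz");W=D["W"].reshape(-1,3)
p=W[(np.hypot(W[:,0]-.6437,W[:,1]-.228)<.03)&(W[:,2]>.042)&(W[:,2]<.066)]
from scipy.optimize import least_squares
print(len(p),least_squares(lambda q:np.hypot(*(p[:,:2]-q).T)-.014,[.6437,.228],loss="soft_l1",f_scale=.002).x)
plan((.6437,.228,.037,90))
E
```

```text
319 [0.64500807 0.22640198]
now [0.6432 0.2279 0.1296] yaw 90.0 t 7.6 w 0.06 F [ 0.1 -1.1  0.4] gf 0.0
(0.6437, 0.228, 0.037, 90) -> [0.0, 0.002, 0.309] [-0.0, 0.001, 0.0] rows>= 2.2
```

View pics/wr3.png

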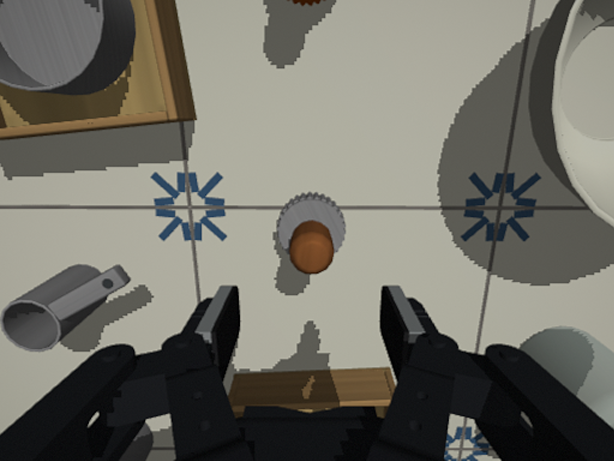

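The round stamp with its brown knob at (312,245) is centred between the jaws, and the orange one is far off at the top edge. I descend and grip.

Request:
{"method": "step_arm", "body": {"targets": [[[0,0,0.08],[0,0,0]],[[0,0.002,0.16],[0,0,0]],[[0,0.002,0.23],[0,0,0]],[[0,0.002,0.29],[0,0,0]],[[0,0.002,0.309],[0,0,0]],[[0,0.002,0.309],[0,0,0]],[[0,0.002,0.309],[0,0,0]]]}}

```text
time_s: 8.17
position: [0.6445, 0.2274, 0.0381]
tool_rot: [[0.001, 1.0, 0.001], [1.0, -0.001, 0.0], [0.0, 0.001, -1.0]]
ft_force: [0.0, -0.2, 0.4]
grip_width: 0.0601
gripper_force: 0.0
```

Request:
{"method": "step_arm", "body": {"targets": [[[0,0,0],[0,0,0]],[[0,0,0],[0,0,0]],[[0,0,0],[0,0,0]],[[0,0,0],[0,0,0]],[[0,0,0],[0,0,0]],[[0,0,0],[0,0,0]],[[0,0,0],[0,0,0]],[[0,0,0],[0,0,0]]], "jaw": 0, "grip_force": 60}}

```text
time_s: 8.83
position: [0.6444, 0.2283, 0.0386]
tool_rot: [[-0.0, 1.0, 0.002], [1.0, 0.0, 0.0], [0.0, 0.002, -1.0]]
ft_force: [-1.3, -1.3, 5.8]
grip_width: 0.026
gripper_force: 59.2
```

```bash
python3 go.py "[(.6437,.228,.17,90),(.61,.0,.17,90),(.55,-.22,.17,90),(.4975,-.4017,.17,90),(.4975,-.4017,.06,90)]"
```

```text
now [0.6444 0.2283 0.0386] yaw 90.0 t 8.8 w 0.026 F [-1.3 -1.3  5.8] gf 59.18850007234141
(0.6437, 0.228, 0.17, 90) -> [-0.001, -0.001, -0.438] [0.002, -0.0, 0.0] rows>= 3.2 
(0.61, 0.0, 0.17, 90) -> [-0.76, -0.113, 0.0] [0.0, -0.0, 0.0] rows>= 5.5 
(0.55, -0.22, 0.17, 90) -> [-0.733, -0.2, -0.0] [0.0, -0.0, 0.0] rows>= 5.5 
(0.4975, -0.4017, 0.17, 90) -> [-0.606, -0.175, -0.0] [0.0, -0.0, 0.0] rows>= 4.5 
(0.4975, -0.4017, 0.06, 90) -> [-0.0, 0.0, 0.366] [0.0, -0.0, 0.0] rows>= 2.6
```

Request:
{"method": "step_arm", "body": {"targets": [[[0,0,-0.05],[0,0,0]],[[0,0,-0.13],[0,0,0]],[[0,0,-0.22],[0,0,0]],[[0,0,-0.32],[0,0,0]],[[0,0,-0.4],[0,0,0]],[[0,0,-0.438],[0,0,0]],[[0,0,-0.438],[0,0,0]]]}}

```text
time_s: 9.42
position: [0.6449, 0.2286, 0.1722]
tool_rot: [[-0.0, 1.0, 0.006], [1.0, 0.0, 0.001], [0.001, 0.006, -1.0]]
ft_force: [0.4, 0.3, -1.1]
grip_width: 0.0261
gripper_force: 59.2
```

Request:
{"method": "step_arm", "body": {"targets": [[[-0.06,-0.009,0],[0,0,0]],[[-0.15,-0.022,0],[0,0,0]],[[-0.25,-0.037,0],[0,0,0]],[[-0.35,-0.052,0],[0,0,0]],[[-0.45,-0.067,0],[0,0,0]],[[-0.55,-0.082,0],[0,0,0]],[[-0.65,-0.097,0],[0,0,0]],[[-0.76,-0.113,0],[0,0,0]]]}}

```text
time_s: 10.08
position: [0.609, -0.0006, 0.1673]
tool_rot: [[-0.0, 1.0, -0.002], [1.0, 0.0, 0.001], [0.001, -0.002, -1.0]]
ft_force: [-0.4, -0.1, -1.2]
grip_width: 0.0255
gripper_force: 59.2
```

Request:
{"method": "step_arm", "body": {"targets": [[[-0.09,-0.025,0],[0,0,0]],[[-0.18,-0.05,0],[0,0,0]],[[-0.27,-0.075,0],[0,0,0]],[[-0.36,-0.1,0],[0,0,0]],[[-0.45,-0.125,0],[0,0,0]],[[-0.54,-0.15,0],[0,0,0]],[[-0.63,-0.175,0],[0,0,0]],[[-0.733,-0.2,0],[0,0,0]]]}}

```text
time_s: 10.75
position: [0.549, -0.22, 0.1674]
tool_rot: [[-0.001, 1.0, -0.002], [1.0, 0.001, 0.001], [0.001, -0.002, -1.0]]
ft_force: [0.2, -1.1, -0.9]
grip_width: 0.026
gripper_force: 59.2
```

Request:
{"method": "step_arm", "body": {"targets": [[[-0.09,-0.026,0],[0,0,0]],[[-0.18,-0.052,0],[0,0,0]],[[-0.27,-0.078,0],[0,0,0]],[[-0.36,-0.104,0],[0,0,0]],[[-0.45,-0.13,0],[0,0,0]],[[-0.53,-0.153,0],[0,0,0]],[[-0.59,-0.17,0],[0,0,0]],[[-0.606,-0.175,0],[0,0,0]],[[-0.606,-0.175,0],[0,0,0]],[[-0.606,-0.175,0],[0,0,0]]]}}

```text
time_s: 11.58
position: [0.4974, -0.4005, 0.1678]
tool_rot: [[0.0, 1.0, -0.001], [1.0, -0.0, 0.002], [0.002, -0.001, -1.0]]
ft_force: [0.1, 0.2, -1.4]
grip_width: 0.0254
gripper_force: 59.3
```

```bash
python3 w.py wr4; python3 go.py "[(.4975,-.4017,.06,90),(.4975,-.4017,.0438,90)]"
```

```text
now [ 0.4977 -0.4002  0.1681] yaw 90.0 t 11.6 w 0.0254 F [-0.2  0.3 -1.5] gf 59.25708367838524
(0.4975, -0.4017, 0.06, 90) -> [-0.006, -0.0, 0.36] [-0.001, -0.001, 0.001] rows>= 2.6 
(0.4975, -0.4017, 0.0438, 90) -> [0.0, -0.0, 0.054] [0.0, -0.0, -0.0] rows>= 0.4
```

View pics/wr4.png

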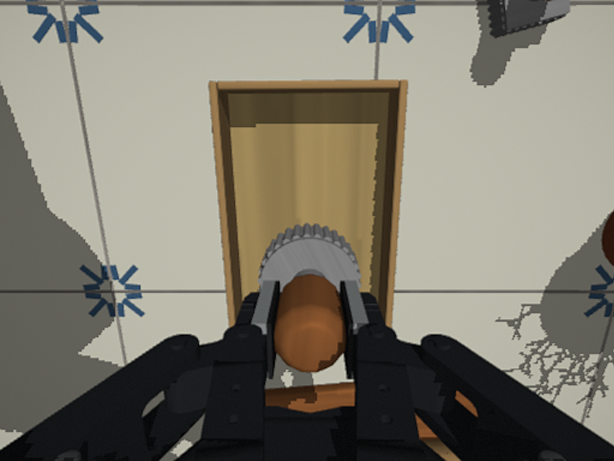

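The stamp is held upright over the free middle of the tray, head at (310,255). I lower it.

Request:
{"method": "step_arm", "body": {"targets": [[[-0.002,0,0.05],[0,0,0]],[[-0.004,0,0.12],[0,0,0]],[[-0.006,0,0.19],[0,0,0]],[[-0.006,0,0.26],[0,0,0]],[[-0.006,0,0.32],[0,0,0]],[[-0.006,0,0.37],[0,0,0]],[[-0.006,0,0.4],[0,0,0]],[[-0.006,0,0.414],[0,0,0]],[[-0.006,0,0.414],[0,0,0]],[[-0.006,0,0.414],[0,0,0]]]}}

```text
time_s: 12.47
position: [0.498, -0.4029, 0.0451]
tool_rot: [[-0.001, 1.0, 0.001], [1.0, 0.001, -0.001], [-0.001, 0.001, -1.0]]
ft_force: [0.4, 0.3, -0.7]
grip_width: 0.0257
gripper_force: 59.3
```

```bash
python3 go.py "[]"
```

```text
now [ 0.498  -0.4029  0.0451] yaw 90.0 t 12.5 w 0.0257 F [ 0.4  0.3 -0.7] gf 59.327063482487574
```

Request:
{"method": "step_arm", "body": {"targets": [[[0,0,0.004],[0,0,0]],[[0,0,0.004],[0,0,0]]]}}

```text
time_s: 12.63
position: [0.4978, -0.4032, 0.0437]
tool_rot: [[-0.0, 1.0, 0.001], [1.0, 0.0, -0.001], [-0.001, 0.001, -1.0]]
ft_force: [0.3, 0.9, -0.6]
grip_width: 0.0258
gripper_force: 59.4
```

Request:
{"method": "step_arm", "body": {"targets": [[[0,0,0],[0,0,0]],[[0,0,0],[0,0,0]],[[0,0,0],[0,0,0]],[[0,0,0],[0,0,0]],[[0,0,0],[0,0,0]],[[0,0,0],[0,0,0]]], "jaw": 60}}

```text
time_s: 13.13
position: [0.4974, -0.4032, 0.0433]
tool_rot: [[0.0, 1.0, 0.0], [1.0, -0.0, -0.0], [-0.0, 0.0, -1.0]]
ft_force: [-1.2, -0.4, -0.3]
grip_width: 0.06
gripper_force: 0.0
```

```bash
python3 go.py "[(.498,-.403,.15,90),(.654,-.2355,.15,90),(.654,-.2355,.038,90)]"
```

```text
now [ 0.4974 -0.4032  0.0433] yaw 90.0 t 13.1 w 0.06 F [-1.2 -0.4 -0.3] gf 0.0
(0.498, -0.403, 0.15, 90) -> [0.001, 0.002, -0.356] [0.0, 0.0, -0.0] rows>= 2.6 
(0.654, -0.2355, 0.15, 90) -> [0.558, 0.52, 0.0] [0.0, 0.0, -0.0] rows>= 5.5 
(0.654, -0.2355, 0.038, 90) -> [0.0, -0.0, 0.374] [0.0, 0.0, -0.0] rows>= 2.7
```

Request:
{"method": "step_arm", "body": {"targets": [[[0,0,-0.05],[0,0,0]],[[0,0,-0.13],[0,0,0]],[[0,0,-0.22],[0,0,0]],[[0,0,-0.31],[0,0,0]],[[0.001,0.002,-0.356],[0,0,0]],[[0.001,0.002,-0.356],[0,0,0]]]}}

```text
time_s: 13.63
position: [0.499, -0.4038, 0.1538]
tool_rot: [[0.0, 1.0, 0.004], [1.0, -0.0, -0.005], [-0.005, 0.004, -1.0]]
ft_force: [0.2, -0.4, 0.3]
grip_width: 0.06
gripper_force: 0.0
```

Request:
{"method": "step_arm", "body": {"targets": [[[0.05,0.046,0],[0,0,0]],[[0.13,0.12,0],[0,0,0]],[[0.21,0.195,0],[0,0,0]],[[0.29,0.27,0],[0,0,0]],[[0.37,0.345,0],[0,0,0]],[[0.45,0.42,0],[0,0,0]],[[0.52,0.485,0],[0,0,0]],[[0.558,0.52,0],[0,0,0]],[[0.558,0.52,0],[0,0,0]],[[0.558,0.52,0],[0,0,0]]]}}

```text
time_s: 14.47
position: [0.6538, -0.2354, 0.1489]
tool_rot: [[-0.001, 1.0, -0.002], [1.0, 0.001, 0.0], [0.0, -0.002, -1.0]]
ft_force: [-0.7, -0.9, 0.3]
grip_width: 0.0599
gripper_force: 0.0
```

```bash
python3 w.py wr5; python3 - <<'E'
from go import *
D=np.load("/tmp/wr5.npz");W=D["W"].reshape(-1,3)
p=W[(np.hypot(W[:,0]-.654,W[:,1]+.2355)<.03)&(W[:,2]>.042)&(W[:,2]<.066)]
from scipy.optimize import least_squares
print(len(p),least_squares(lambda q:np.hypot(*(p[:,:2]-q).T)-.014,[.654,-.2355],loss="soft_l1",f_scale=.002).x)
plan((.6545,-.2357,.038,90))
E
```

```text
254 [ 0.65511774 -0.23654795]
now [ 0.6534 -0.2363  0.1493] yaw 90.0 t 14.5 w 0.0602 F [-1.1  0.   0.5] gf 0.0
(0.6545, -0.2357, 0.038, 90) -> [0.002, 0.004, 0.371] [-0.002, -0.0, -0.001] rows>= 2.7
```

Request:
{"method": "step_arm", "body": {"targets": [[[0,0,0.06],[0,0,0]],[[0.002,0.004,0.14],[0,0,0]],[[0.002,0.004,0.22],[0,0,0]],[[0.002,0.004,0.3],[0,0,0]],[[0.002,0.004,0.35],[0,0,0]],[[0.002,0.004,0.371],[0,0,0]],[[0.002,0.004,0.371],[0,0,0]],[[0.002,0.004,0.371],[0,0,0]]]}}

```text
time_s: 15.18
position: [0.6551, -0.236, 0.0395]
tool_rot: [[0.001, 1.0, 0.001], [1.0, -0.001, -0.001], [-0.001, 0.001, -1.0]]
ft_force: [0.4, 0.5, -0.1]
grip_width: 0.06
gripper_force: 0.0
```

Request:
{"method": "step_arm", "body": {"targets": [[[0,0,0],[0,0,0]],[[0,0,0],[0,0,0]],[[0,0,0],[0,0,0]],[[0,0,0],[0,0,0]],[[0,0,0],[0,0,0]],[[0,0,0],[0,0,0]],[[0,0,0],[0,0,0]],[[0,0,0],[0,0,0]]], "jaw": 0}}

```text
time_s: 15.85
position: [0.6556, -0.2353, 0.04]
tool_rot: [[0.0, 1.0, 0.002], [1.0, -0.0, -0.001], [-0.001, 0.002, -1.0]]
ft_force: [-1.9, -0.1, 6.0]
grip_width: 0.026
gripper_force: 59.0
```

```bash
python3 go.py "[(.6545,-.2357,.17,90),(.4975,-.339,.17,90),(.4975,-.339,.0435,90)]"
```

```text
now [ 0.6556 -0.2353  0.04  ] yaw 90.0 t 15.8 w 0.026 F [-1.9 -0.1  6. ] gf 59.01343494409957
(0.6545, -0.2357, 0.17, 90) -> [-0.002, -0.003, -0.433] [0.002, 0.002, -0.0] rows>= 3.1 
(0.4975, -0.339, 0.17, 90) -> [-0.344, -0.523, -0.0] [0.0, -0.0, -0.0] rows>= 4.5 
(0.4975, -0.339, 0.0435, 90) -> [-0.0, -0.0, 0.421] [0.0, -0.0, -0.0] rows>= 3.0
```

Request:
{"method": "step_arm", "body": {"targets": [[[0,0,-0.05],[0,0,0]],[[0,0,-0.13],[0,0,0]],[[0,0,-0.22],[0,0,0]],[[0,0,-0.32],[0,0,0]],[[0,0,-0.4],[0,0,0]],[[0,0,-0.433],[0,0,0]],[[0,0,-0.433],[0,0,0]]]}}

```text
time_s: 16.43
position: [0.656, -0.2351, 0.171]
tool_rot: [[-0.0, 1.0, 0.004], [1.0, 0.0, -0.002], [-0.002, 0.004, -1.0]]
ft_force: [0.8, 0.0, -2.6]
grip_width: 0.026
gripper_force: 59.3
```

Request:
{"method": "step_arm", "body": {"targets": [[[-0.03,-0.046,0],[0,0,0]],[[-0.08,-0.12,0],[0,0,0]],[[-0.13,-0.2,0],[0,0,0]],[[-0.18,-0.275,0],[0,0,0]],[[-0.23,-0.35,0],[0,0,0]],[[-0.28,-0.425,0],[0,0,0]],[[-0.32,-0.487,0],[0,0,0]],[[-0.344,-0.523,0],[0,0,0]],[[-0.344,-0.523,0],[0,0,0]],[[-0.344,-0.523,0],[0,0,0]]]}}

```text
time_s: 17.27
position: [0.4982, -0.3379, 0.1676]
tool_rot: [[0.001, 1.0, -0.001], [1.0, -0.001, 0.002], [0.002, -0.001, -1.0]]
ft_force: [0.3, 0.3, -1.5]
grip_width: 0.0256
gripper_force: 59.4
```

```bash
python3 go.py "[(.4975,-.339,.0465,90)]"
```

```text
now [ 0.4982 -0.3379  0.1676] yaw 89.9 t 17.3 w 0.0256 F [ 0.3  0.3 -1.5] gf 59.36868056239291
(0.4975, -0.339, 0.0465, 90) -> [-0.004, -0.002, 0.404] [-0.001, -0.002, -0.001] rows>= 2.9
```

Request:
{"method": "step_arm", "body": {"targets": [[[-0.002,0,0.05],[0,0,0]],[[-0.004,-0.002,0.12],[0,0,0]],[[-0.004,-0.002,0.19],[0,0,0]],[[-0.004,-0.002,0.26],[0,0,0]],[[-0.004,-0.002,0.32],[0,0,0]],[[-0.004,-0.002,0.37],[0,0,0]],[[-0.004,-0.002,0.397],[0,0,0]],[[-0.004,-0.002,0.404],[0,0,0]],[[-0.004,-0.002,0.404],[0,0,0]],[[-0.004,-0.002,0.404],[0,0,0]]]}}

```text
time_s: 18.1
position: [0.4984, -0.3393, 0.0481]
tool_rot: [[-0.0, 1.0, 0.001], [1.0, 0.0, -0.001], [-0.001, 0.001, -1.0]]
ft_force: [-0.2, -0.2, -0.4]
grip_width: 0.0258
gripper_force: 59.4
```

Request:
{"method": "step_arm", "body": {"targets": [[[0,0,0.008],[0,0,0]],[[0,0,0.008],[0,0,0]]]}}

```text
time_s: 18.27
position: [0.498, -0.3394, 0.0455]
tool_rot: [[0.0, 1.0, 0.001], [1.0, -0.0, -0.001], [-0.001, 0.001, -1.0]]
ft_force: [0.0, -1.1, -1.5]
grip_width: 0.026
gripper_force: 59.4
```

Request:
{"method": "step_arm", "body": {"targets": [[[0,0,0],[0,0,0]],[[0,0,0],[0,0,0]],[[0,0,0],[0,0,0]],[[0,0,0],[0,0,0]],[[0,0,0],[0,0,0]],[[0,0,0],[0,0,0]]], "jaw": 60}}

```text
time_s: 18.77
position: [0.4978, -0.3393, 0.0451]
tool_rot: [[0.0, 1.0, 0.0], [1.0, -0.0, -0.0], [-0.0, 0.0, -1.0]]
ft_force: [-0.2, 0.4, 0.7]
grip_width: 0.0601
gripper_force: 0.0
```

```bash
python3 go.py "[(.498,-.339,.17,90),(.515,-.17,.17,129),(.5273,.0006,.15,166.8)]"
```

```text
now [ 0.4978 -0.3393  0.0451] yaw 90.0 t 18.8 w 0.0601 F [-0.2  0.4  0.7] gf 0.0
(0.498, -0.339, 0.17, 90) -> [0.001, 0.001, -0.416] [0.0, 0.0, -0.0] rows>= 3.0 
(0.515, -0.17, 0.17, 129) -> [0.563, 0.056, -0.0] [0.0, 0.0, -0.867] rows>= 5.4 
(0.5273, 0.0006, 0.15, 166.8) -> [0.416, 0.39, 0.066] [-0.0, 0.0, -0.84] rows>= 5.3
```

Request:
{"method": "step_arm", "body": {"targets": [[[0,0,-0.05],[0,0,0]],[[0,0,-0.13],[0,0,0]],[[0,0,-0.22],[0,0,0]],[[0,0,-0.31],[0,0,0]],[[0,0,-0.39],[0,0,0]],[[0,0,-0.416],[0,0,0]],[[0,0,-0.416],[0,0,0]]]}}

```text
time_s: 19.35
position: [0.4983, -0.3398, 0.1717]
tool_rot: [[0.0, 1.0, 0.003], [1.0, -0.0, -0.003], [-0.003, 0.003, -1.0]]
ft_force: [1.2, 0.1, -0.2]
grip_width: 0.0595
gripper_force: 0.0
```

Request:
{"method": "step_arm", "body": {"targets": [[[0.1,0.01,0],[0,0,-0.15]],[[0.2,0.02,0],[0,0,-0.3]],[[0.3,0.03,0],[0,0,-0.45]],[[0.4,0.04,0],[0,0,-0.6]],[[0.5,0.05,0],[0,0,-0.75]],[[0.563,0.056,0],[0,0,-0.867]],[[0.563,0.056,0],[0,0,-0.867]]]}}

```text
time_s: 19.93
position: [0.514, -0.1667, 0.1681]
tool_rot: [[-0.635, 0.772, -0.003], [0.772, 0.635, 0.003], [0.004, -0.001, -1.0]]
ft_force: [0.9, 0.3, -0.4]
grip_width: 0.0603
gripper_force: 0.0
```

Request:
{"method": "step_arm", "body": {"targets": [[[0.07,0.065,0.011],[0,0,-0.14]],[[0.14,0.13,0.022],[0,0,-0.28]],[[0.21,0.195,0.033],[0,0,-0.42]],[[0.28,0.26,0.044],[0,0,-0.56]],[[0.35,0.325,0.055],[0,0,-0.7]],[[0.416,0.39,0.066],[0,0,-0.84]],[[0.416,0.39,0.066],[0,0,-0.84]],[[0.416,0.39,0.066],[0,0,-0.84]],[[0.416,0.39,0.066],[0,0,-0.84]]], "jaw": 40}}

```text
time_s: 20.68
position: [0.5268, -0.0005, 0.1491]
tool_rot: [[-0.973, 0.23, -0.001], [0.23, 0.973, -0.0], [0.001, -0.0, -1.0]]
ft_force: [0.3, -0.2, -0.2]
grip_width: 0.0405
gripper_force: 0.0
```

```bash
python3 w.py wr6; cat > cupfit.py <<'E'
import sys
from go import *
from scipy.optimize import least_squares
def cupfit(f,c,yaw,r,h,h1,zl=.005,zh=.005):
    W=np.load("/tmp/%s.npz"%f)["W"].reshape(-1,3); c=np.array(c); a0=np.radians(yaw)
    p=W[(np.hypot(*(W[:,:2]-c).T)<h1+.01)&(W[:,2]>h-zl)&(W[:,2]<h+zh)][:,:2]
    def g(q):
        d=p-q[:2]; a=q[2]; u=d@[np.cos(a),np.sin(a)]; v=d@[-np.sin(a),np.cos(a)]
        b=np.hypot(np.maximum(np.maximum(r-u,u-h1),0),np.maximum(np.abs(v)-.007,0))
        return np.minimum(abs(np.hypot(u,v)-r+.001),b)
    s=min((least_squares(g,[c[0]+dx,c[1]+dy,a0],loss="soft_l1",f_scale=.002) for dx in(-.008,0,.008) for dy in(-.008,0,.008)),key=lambda s:s.cost)
    d=p-s.x[:2]; a=s.x[2]; u=d@[np.cos(a),np.sin(a)]; v=d@[-np.sin(a),np.cos(a)]; k=(u>r+.01)&(abs(v)<.012)
    print(len(p),s.x[:2].round(4),np.degrees(a).round(1),"rms",np.sqrt(np.mean(g(s.x)**2)).round(4),"handle v",v[k].min().round(4) if k.any() else 0,v[k].max().round(4) if k.any() else 0, "u max",u.max().round(4))
    return s.x
E
python3 - <<'E'
from cupfit import *
cupfit("wr6",(.464,.0154),-13.2,.030,.051,.089)
plan((.5273,.0006,.036,166.8))
E
```

```text
1862 [0.4646 0.0141] -13.1 rms 0.0005 handle v -0.007 0.0068 u max 0.0885
now [ 0.5268 -0.0008  0.1494] yaw 166.7 t 20.7 w 0.0402 F [-0.5 -0.2 -0. ] gf 0.0
(0.5273, 0.0006, 0.036, 166.8) -> [-0.001, 0.005, 0.378] [-0.0, -0.001, -0.003] rows>= 2.7
```

View pics/wr6.png

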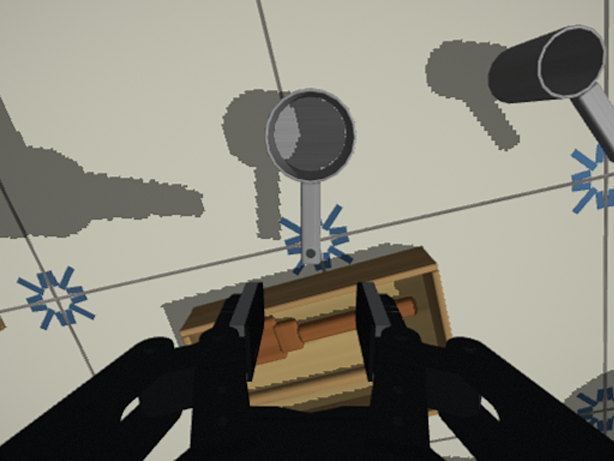

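The middle cup's bowl is at (310,135) and its handle at (312,220), lined up between the fingers. The spatula lies flat in its tray. I grip the handle.

Request:
{"method": "step_arm", "body": {"targets": [[[-0.003,0.001,0.08],[0,0,0]],[[-0.003,0.001,0.16],[0,0,0]],[[-0.003,0.001,0.24],[0,0,0]],[[-0.003,0.001,0.32],[0,0,0]],[[-0.003,0.001,0.365],[0,0,0]],[[-0.003,0.001,0.378],[0,0,0]],[[-0.003,0.001,0.378],[0,0,0]],[[-0.003,0.001,0.378],[0,0,0]]]}}

```text
time_s: 21.4
position: [0.5283, -0.0004, 0.0372]
tool_rot: [[-0.973, 0.23, 0.001], [0.23, 0.973, -0.0], [-0.001, -0.0, -1.0]]
ft_force: [0.5, -1.0, 0.0]
grip_width: 0.0397
gripper_force: 0.0
```

Request:
{"method": "step_arm", "body": {"targets": [[[0,0,0],[0,0,0]],[[0,0,0],[0,0,0]],[[0,0,0],[0,0,0]],[[0,0,0],[0,0,0]],[[0,0,0],[0,0,0]],[[0,0,0],[0,0,0]],[[0,0,0],[0,0,0]]], "jaw": 0, "grip_force": 70}}

```text
time_s: 21.98
position: [0.5286, 0.0001, 0.0374]
tool_rot: [[-0.974, 0.228, 0.002], [0.228, 0.974, -0.001], [-0.002, -0.0, -1.0]]
ft_force: [1.6, -1.2, 6.4]
grip_width: 0.0118
gripper_force: 71.0
```

```bash
python3 go.py "[(.5279,-.0006,.15,167)]"
```

```text
now [5.286e-01 1.000e-04 3.740e-02] yaw 166.8 t 22.0 w 0.0118 F [ 1.6 -1.2  6.4] gf 70.96533179283142
(0.5279, -0.0006, 0.15, 167) -> [0.001, -0.003, -0.375] [-0.0, 0.003, -0.004] rows>= 2.7
```

Request:
{"method": "step_arm", "body": {"targets": [[[0,0,-0.03],[0,0,0]],[[0,0,-0.08],[0,0,0]],[[0,0,-0.14],[0,0,0]],[[0,0,-0.21],[0,0,0]],[[0,0,-0.28],[0,0,0]],[[0,0,-0.34],[0,0,0]],[[0,0,-0.375],[0,0,0]],[[0,0,-0.375],[0,0,0]]]}}

```text
time_s: 22.65
position: [0.5285, 0.0003, 0.1516]
tool_rot: [[-0.974, 0.228, 0.004], [0.228, 0.974, -0.001], [-0.004, 0.0, -1.0]]
ft_force: [-0.7, -1.4, -0.2]
grip_width: 0.0115
gripper_force: 70.1
```

```bash
python3 w.py wr7; python3 - <<'E'
from cupfit import *
o=env.observe();R=o["tool_rot"];p=o["position"]
c=p[:2]+R[:2,0]*.065; print("nominal",c)
for zc in (.1636,):
  x=cupfit("wr7",c,-13.1,.030,zc,.06,.006,.006)
W=np.load("/tmp/wr7.npz")["W"].reshape(-1,3)
d=np.hypot(*(W[:,:2]-x[:2]).T); k=(d<.034)&(d>.024)&(W[:,2]>.14)
A=np.c_[W[k][:,:2]-x[:2],np.ones(k.sum())]; z=W[k][:,2]; t=z>np.percentile(z,60)
co=np.linalg.lstsq(A[t],z[t],rcond=None)[0]; print("rim tilt",co, "offset vs tcp",(R.T@(np.r_[x[:2],0]-np.r_[p[:2],0]))*1000)
plan((.49,.12,.15,175),(.52,.25,.15,180))
E
```

```text
nominal [0.46464449 0.0152639 ]
5923 [0.4653 0.0148] -13.2 rms 0.0027 handle v -0.0119 0.012 u max 0.0691
rim tilt [ 0.00438597 -0.00080359  0.16352126] offset vs tcp [64.20321142 -0.33542154 -0.10220551]
now [5.279e-01 4.000e-04 1.500e-01] yaw 166.8 t 22.7 w 0.012 F [-0.6 -0.1 -0.6] gf 70.13576030731201
(0.49, 0.12, 0.15, 175) -> [0.214, 0.359, -0.0] [-0.0, 0.002, -0.182] rows>= 3.0 
(0.52, 0.25, 0.15, 180) -> [-0.062, 0.441, -0.0] [-0.0, 0.0, -0.111] rows>= 3.2
```

View pics/wr7.png

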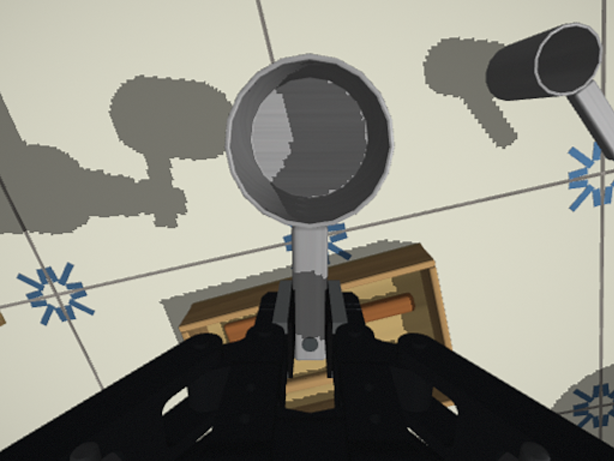

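The middle cup is held level, its rim around (310,140). I refine the large cup's position from the stored depth while planning the way there.

```bash
python3 - <<'E'
from cupfit import *
for f in ("top","scene","wr3"):
    W=np.load(f"/tmp/{f}.npz")["W"].reshape(-1,3); c=np.array([.482,.368])
    for i in range(3):
        d=W[:,:2]-c; r=np.hypot(*d.T); 
        p=W[(r<.052)&(r>.038)&(W[:,2]>.040)&(W[:,2]<.049)][:,:2]
        s=least_squares(lambda q:np.hypot(*(p-q).T)-.046,c,loss="soft_l1",f_scale=.0015); c=s.x
    print(f,len(p),c.round(4),np.sqrt(np.mean(s.fun**2)).round(4))
plan((.535,.12,.15,172),(.5465,.25,.15,180),(.5465,.368,.15,180))
E
```

```text
top 91 [0.4804 0.3691] 0.0014
scene 88 [0.482  0.3667] 0.0016
wr3 682 [0.4829 0.3675] 0.0007
now [5.279e-01 4.000e-04 1.500e-01] yaw 166.8 t 22.7 w 0.012 F [-0.6 -0.1 -0.6] gf 70.13576030731201
(0.535, 0.12, 0.15, 172) -> [0.068, 0.393, 0.0] [0.0, 0.002, -0.115] rows>= 2.9 
(0.5465, 0.25, 0.15, 180) -> [0.022, 0.435, 0.0] [0.0, 0.0, -0.178] rows>= 3.1 
(0.5465, 0.368, 0.15, 180) -> [0.0, 0.393, 0.0] [0.0, 0.0, -0.0] rows>= 2.8
```

Request:
{"method": "step_arm", "body": {"targets": [[[0.007,0.04,0],[0,0,-0.01]],[[0.018,0.1,0],[0,0,-0.03]],[[0.03,0.17,0],[0,0,-0.05]],[[0.042,0.24,0],[0,0,-0.07]],[[0.055,0.31,0],[0,0,-0.09]],[[0.068,0.393,0],[0,0,-0.115]]]}}

```text
time_s: 23.2
position: [0.534, 0.1213, 0.1478]
tool_rot: [[-0.99, 0.139, -0.003], [0.139, 0.99, 0.0], [0.003, -0.0, -1.0]]
ft_force: [1.0, -0.9, -0.6]
grip_width: 0.0126
gripper_force: 70.1
```

Request:
{"method": "step_arm", "body": {"targets": [[[0.003,0.07,0],[0,0,-0.03]],[[0.007,0.14,0],[0,0,-0.06]],[[0.01,0.21,0],[0,0,-0.09]],[[0.014,0.28,0],[0,0,-0.12]],[[0.018,0.36,0],[0,0,-0.15]],[[0.022,0.435,0],[0,0,-0.178]]]}}

```text
time_s: 23.7
position: [0.5456, 0.2519, 0.1477]
tool_rot: [[-1.0, -0.002, -0.003], [-0.002, 1.0, -0.0], [0.003, -0.0, -1.0]]
ft_force: [-0.3, 1.2, -1.4]
grip_width: 0.0118
gripper_force: 70.1
```

Request:
{"method": "step_arm", "body": {"targets": [[[0,0.07,0],[0,0,0]],[[0,0.14,0],[0,0,0]],[[0,0.21,0],[0,0,0]],[[0,0.28,0],[0,0,0]],[[0,0.34,0],[0,0,0]],[[0,0.38,0],[0,0,0]],[[0,0.393,0],[0,0,0]],[[0,0.393,0],[0,0,0]],[[0,0.393,0],[0,0,0]]]}}

```text
time_s: 24.45
position: [0.5464, 0.3674, 0.1486]
tool_rot: [[-1.0, 0.0, -0.001], [0.0, 1.0, -0.001], [0.001, -0.001, -1.0]]
ft_force: [0.5, 0.1, -1.6]
grip_width: 0.012
gripper_force: 70.1
```

```bash
python3 w.py wr8; python3 go.py "[(.5467,.3675,.07,180),(.5467,.3675,.048,180)]"
```

```text
now [0.5466 0.3671 0.1489] yaw 180.0 t 24.5 w 0.0116 F [ 0.5 -0.3 -1.4] gf 70.09742617607117
(0.5467, 0.3675, 0.07, 180) -> [-0.001, 0.002, 0.263] [-0.001, -0.001, -0.001] rows>= 1.9 
(0.5467, 0.3675, 0.048, 180) -> [0.0, -0.0, 0.073] [0.0, 0.0, 0.0] rows>= 0.5
```

View pics/wr8.png

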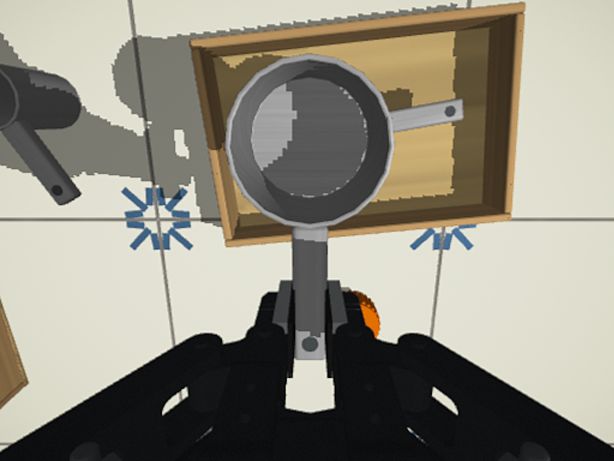

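The middle cup is centred over the large one, whose handle shows at (430,112) pointing +y. The orange stamp at (365,310) stays below and clear of the gripper body. I lower it.

Request:
{"method": "step_arm", "body": {"targets": [[[-0.001,0.002,0.05],[0,0,0]],[[-0.001,0.002,0.1],[0,0,0]],[[-0.001,0.002,0.15],[0,0,0]],[[-0.001,0.002,0.2],[0,0,0]],[[-0.001,0.002,0.25],[0,0,0]],[[-0.001,0.002,0.29],[0,0,0]],[[-0.001,0.002,0.32],[0,0,0]],[[-0.001,0.002,0.335],[0,0,0]],[[-0.001,0.002,0.335],[0,0,0]],[[-0.001,0.002,0.335],[0,0,0]]]}}

```text
time_s: 25.33
position: [0.5472, 0.3684, 0.0491]
tool_rot: [[-1.0, 0.0, 0.001], [0.0, 1.0, 0.0], [-0.001, 0.0, -1.0]]
ft_force: [0.9, 0.2, 0.1]
grip_width: 0.012
gripper_force: 70.1
```

Request:
{"method": "step_arm", "body": {"targets": [[[0,0,0.006],[0,0,0]],[[0,0,0.006],[0,0,0]],[[0,0,0.006],[0,0,0]]]}}

```text
time_s: 25.58
position: [0.547, 0.3685, 0.0473]
tool_rot: [[-1.0, 0.0, 0.001], [0.0, 1.0, 0.0], [-0.001, 0.0, -1.0]]
ft_force: [0.5, 0.4, -1.1]
grip_width: 0.0118
gripper_force: 70.1
```

Another 1.5 mm, then release.

Request:
{"method": "step_arm", "body": {"targets": [[[0,0,0.005],[0,0,0]],[[0,0,0.005],[0,0,0]],[[0,0,0.005],[0,0,0]]]}}

```text
time_s: 25.83
position: [0.5472, 0.3686, 0.0457]
tool_rot: [[-1.0, 0.0, 0.001], [0.0, 1.0, 0.0], [-0.001, 0.0, -1.0]]
ft_force: [0.9, -0.1, 1.9]
grip_width: 0.0119
gripper_force: 70.5
```

Request:
{"method": "step_arm", "body": {"targets": [[[0,0,0],[0,0,0]],[[0,0,0],[0,0,0]],[[0,0,0],[0,0,0]],[[0,0,0],[0,0,0]],[[0,0,0],[0,0,0]],[[0,0,0],[0,0,0]]], "jaw": 30}}

```text
time_s: 26.33
position: [0.5468, 0.3684, 0.0453]
tool_rot: [[-1.0, 0.0, -0.0], [0.0, 1.0, -0.0], [0.0, -0.0, -1.0]]
ft_force: [0.6, -0.1, 0.9]
grip_width: 0.0297
gripper_force: 0.0
```

```bash
python3 go.py "[(.547,.3685,.15,180),(.503,.198,.16,209)]"
```

```text
now [0.5468 0.3684 0.0453] yaw 180.0 t 26.3 w 0.0297 F [ 0.6 -0.1  0.9] gf 0.0
(0.547, 0.3685, 0.15, 180) -> [-0.0, 0.0, -0.349] [-0.0, -0.0, -0.0] rows>= 2.5 
(0.503, 0.198, 0.16, 209) -> [0.146, -0.568, -0.033] [-0.0, -0.0, -0.645] rows>= 4.2
```

Request:
{"method": "step_arm", "body": {"targets": [[[0,0,-0.04],[0,0,0]],[[0,0,-0.11],[0,0,0]],[[0,0,-0.2],[0,0,0]],[[0,0,-0.29],[0,0,0]],[[0,0,-0.349],[0,0,0]],[[0,0,-0.349],[0,0,0]]]}}

```text
time_s: 26.83
position: [0.5483, 0.3691, 0.1557]
tool_rot: [[-1.0, -0.0, 0.008], [-0.0, 1.0, 0.003], [-0.008, 0.003, -1.0]]
ft_force: [0.2, -0.0, -0.5]
grip_width: 0.0299
gripper_force: 0.0
```

Request:
{"method": "step_arm", "body": {"targets": [[[0.02,-0.08,-0.005],[0,0,-0.1]],[[0.045,-0.18,-0.01],[0,0,-0.2]],[[0.07,-0.28,-0.016],[0,0,-0.32]],[[0.1,-0.39,-0.022],[0,0,-0.44]],[[0.125,-0.49,-0.028],[0,0,-0.55]],[[0.146,-0.568,-0.033],[0,0,-0.645]],[[0.146,-0.568,-0.033],[0,0,-0.645]],[[0.146,-0.568,-0.033],[0,0,-0.645]],[[0.146,-0.568,-0.033],[0,0,-0.645]]], "jaw": 40}}

```text
time_s: 27.58
position: [0.5032, 0.1984, 0.16]
tool_rot: [[-0.875, -0.484, 0.0], [-0.484, 0.875, 0.0], [-0.0, 0.0, -1.0]]
ft_force: [-0.1, 0.2, -0.4]
grip_width: 0.04
gripper_force: 0.0
```

```bash
python3 w.py wr9; python3 - <<'E'
from cupfit import *
x=cupfit("wr9",(.457,.173),28.9,.020,.062,.074)
a=x[2]; g=x[:2]+.05*np.array([np.cos(a),np.sin(a)])
plan((*g,.047,180+np.degrees(a)))
E
```

```text
1467 [0.4581 0.1721] 29.1 rms 0.0004 handle v -0.0068 0.007 u max 0.0736
now [0.5032 0.1987 0.1599] yaw -151.0 t 27.6 w 0.0402 F [-0.3  1.3  0.5] gf 0.0
(np.float64(0.5018363362655784), np.float64(0.19643361931362294), 0.047, np.float64(209.09276112531956)) -> [0.008, -0.004, 0.376] [0.0, 0.0, -0.002] rows>= 2.7
```

View pics/wr9.png

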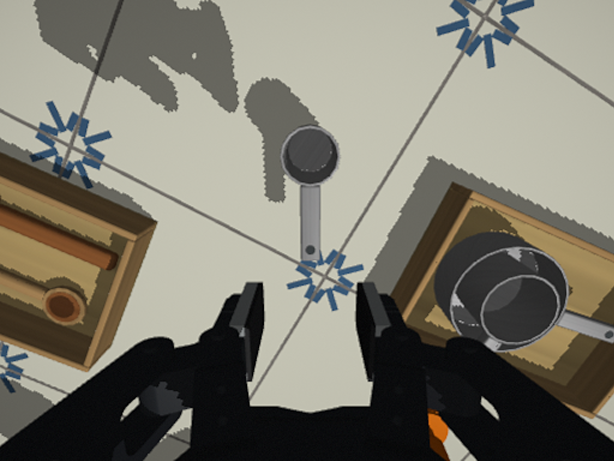

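The small cup's bowl at (310,155) and its handle at (310,225) are lined up with the jaws. The middle cup sits inside the large one at (520,300). I grip the small cup's handle.

Request:
{"method": "step_arm", "body": {"targets": [[[0.008,-0.004,0.08],[0,0,0]],[[0.008,-0.004,0.16],[0,0,0]],[[0.008,-0.004,0.24],[0,0,0]],[[0.008,-0.004,0.32],[0,0,0]],[[0.008,-0.004,0.363],[0,0,0]],[[0.008,-0.004,0.376],[0,0,0]],[[0.008,-0.004,0.376],[0,0,0]],[[0.008,-0.004,0.376],[0,0,0]]]}}

```text
time_s: 28.3
position: [0.502, 0.1964, 0.0476]
tool_rot: [[-0.874, -0.486, 0.001], [-0.486, 0.874, 0.0], [-0.001, -0.0, -1.0]]
ft_force: [0.5, -0.2, 0.4]
grip_width: 0.0398
gripper_force: 0.0
```

Request:
{"method": "step_arm", "body": {"targets": [[[0,0,0],[0,0,0]],[[0,0,0],[0,0,0]],[[0,0,0],[0,0,0]],[[0,0,0],[0,0,0]],[[0,0,0],[0,0,0]],[[0,0,0],[0,0,0]],[[0,0,0],[0,0,0]]], "jaw": 0}}

```text
time_s: 28.88
position: [0.5023, 0.196, 0.048]
tool_rot: [[-0.875, -0.485, 0.002], [-0.485, 0.875, 0.001], [-0.002, -0.001, -1.0]]
ft_force: [1.3, 0.7, 6.4]
grip_width: 0.012
gripper_force: 70.4
```

```bash
python3 - <<'E'
from go import *
from scipy.optimize import least_squares
W=np.load("/tmp/wr9.npz")["W"].reshape(-1,3); c=np.array([.482,.3685])
for i in range(4):
    r=np.hypot(*(W[:,:2]-c).T); p=W[(r<.036)&(r>.022)&(W[:,2]>.053)&(W[:,2]<.064)]
    s=least_squares(lambda q:np.hypot(*(p[:,:2]-q).T)-.029,c,loss="soft_l1",f_scale=.001); c=s.x
print(len(p),c,p[:,2].mean(),s.fun.std())
a=np.degrees(np.arctan2(*(p[:,:2]-c).T[::-1])); print(np.histogram(a,12,(-180,180))[0])
plan((.5018,.1964,.18,209))
E
```

```text
969 [0.48230955 0.36662025] 0.05663180856605692 0.001594920831450388
[ 59  81  94  77  51 103 107  87  96  89  81  44]
now [0.5023 0.196  0.048 ] yaw -151.0 t 28.9 w 0.012 F [1.3 0.7 6.4] gf 70.39821267127991
(0.5018, 0.1964, 0.18, 209) -> [-0.0, 0.002, -0.44] [-0.001, 0.003, 0.0] rows>= 3.2
```

Request:
{"method": "step_arm", "body": {"targets": [[[0,0,-0.03],[0,0,0]],[[0,0,-0.08],[0,0,0]],[[0,0,-0.14],[0,0,0]],[[0,0,-0.21],[0,0,0]],[[0,0,-0.28],[0,0,0]],[[0,0,-0.35],[0,0,0]],[[0,0,-0.41],[0,0,0]],[[0,0,-0.44],[0,0,0]],[[0,0,-0.44],[0,0,0]],[[0,0,-0.44],[0,0,0]]]}}

```text
time_s: 29.72
position: [0.5012, 0.1957, 0.1788]
tool_rot: [[-0.874, -0.485, -0.001], [-0.485, 0.874, -0.0], [0.0, 0.0, -1.0]]
ft_force: [0.4, 0.2, -0.4]
grip_width: 0.0118
gripper_force: 69.6
```

```bash
python3 w.py wr10; python3 - <<'E'
from cupfit import *
o=env.observe();R=o["tool_rot"];p=o["position"]
c=p[:2]+R[:2,0]*.05
x=cupfit("wr10",c,29,.020,.062+p[2]-.048,.04,.006,.006)
off=R.T@(np.r_[x[:2]-p[:2],0])*1000; print("off",off)
W=np.load("/tmp/wr10.npz")["W"].reshape(-1,3)
d=np.hypot(*(W[:,:2]-x[:2]).T); k=(d<.023)&(d>.015)&(W[:,2]>.18)
A=np.c_[W[k][:,:2]-x[:2],np.ones(k.sum())]; print("tilt",np.linalg.lstsq(A,W[k][:,2],rcond=None)[0])
b=np.array([.4823,.3675]); h=np.radians(80); t=b+.05*np.array([np.cos(h),np.sin(h)])
plan((.50,.31,.18,235),(*t,.18,260),(*t,.062,260))
E
```

```text
3870 [0.4589 0.1717] 28.5 rms 0.0034 handle v -0.012 0.0119 u max 0.0484
off [48.46020167 -0.57474093  0.08640165]
tilt [-0.0417059  -0.02267872  0.18970732]
now [0.501  0.1957 0.1781] yaw -151.0 t 29.8 w 0.0116 F [-0.4 -0.  -1.9] gf 69.55805540084839
(0.5, 0.31, 0.18, 235) -> [-0.182, 0.335, -0.006] [0.001, -0.002, -0.577] rows>= 3.6 
(np.float64(0.49098240888334654), np.float64(0.4167403876506104), 0.18, 260) -> [-0.274, 0.229, -0.0] [0.0, 0.0, -0.556] rows>= 3.5 
(np.float64(0.49098240888334654), np.float64(0.4167403876506104), 0.062, 260) -> [0.0, -0.0, 0.393] [0.0, 0.0, -0.0] rows>= 2.8
```

Request:
{"method": "step_arm", "body": {"targets": [[[-0.03,0.055,0],[0,0,-0.09]],[[-0.06,0.11,0],[0,0,-0.19]],[[-0.09,0.165,0],[0,0,-0.28]],[[-0.12,0.22,0],[0,0,-0.38]],[[-0.15,0.28,0],[0,0,-0.48]],[[-0.182,0.335,-0.006],[0,0,-0.577]],[[-0.182,0.335,-0.006],[0,0,-0.577]]]}}

```text
time_s: 30.35
position: [0.4998, 0.3127, 0.1794]
tool_rot: [[-0.569, -0.822, -0.002], [-0.822, 0.569, 0.0], [0.001, 0.002, -1.0]]
ft_force: [-0.2, -0.9, -0.7]
grip_width: 0.0124
gripper_force: 69.5
```

Request:
{"method": "step_arm", "body": {"targets": [[[-0.045,0.038,0],[0,0,-0.09]],[[-0.09,0.076,0],[0,0,-0.18]],[[-0.135,0.114,0],[0,0,-0.27]],[[-0.18,0.152,0],[0,0,-0.37]],[[-0.23,0.19,0],[0,0,-0.47]],[[-0.274,0.229,0],[0,0,-0.556]],[[-0.274,0.229,0],[0,0,-0.556]],[[-0.274,0.229,0],[0,0,-0.556]],[[-0.274,0.229,0],[0,0,-0.556]]]}}

```text
time_s: 31.1
position: [0.4914, 0.4159, 0.18]
tool_rot: [[-0.176, -0.984, -0.001], [-0.984, 0.176, -0.001], [0.001, 0.001, -1.0]]
ft_force: [-0.3, -1.1, -0.3]
grip_width: 0.0117
gripper_force: 69.5
```

```bash
python3 w.py wr11; python3 go.py "[(.4909,.4162,.063,260)]"
```

```text
now [0.4916 0.4158 0.1804] yaw -100.1 t 31.1 w 0.0121 F [ 0.7 -0.2 -0.9] gf 69.50641751289368
(0.4909, 0.4162, 0.063, 260) -> [-0.001, 0.002, 0.391] [0.001, -0.001, -0.003] rows>= 2.8
```

View pics/wr11.png

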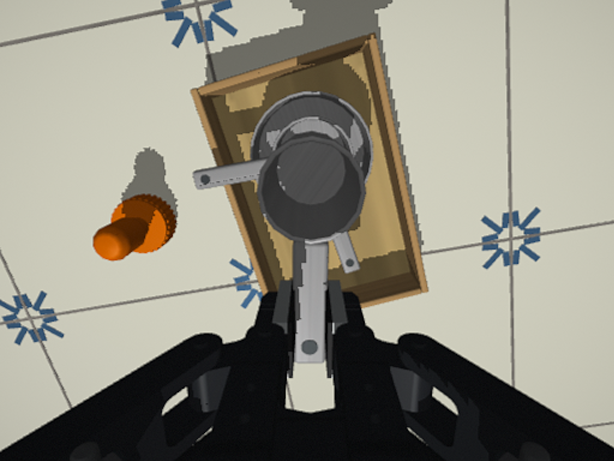

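The small cup is held over the middle one. The middle handle points +x at (225,175) and the large handle is at (345,250), so the small handle and fingers have free space. I lower it.

Request:
{"method": "step_arm", "body": {"targets": [[[-0.001,0.002,0.05],[0,0,0]],[[-0.001,0.002,0.1],[0,0,0]],[[-0.001,0.002,0.15],[0,0,0]],[[-0.001,0.002,0.2],[0,0,0]],[[-0.001,0.002,0.245],[0,0,0]],[[-0.001,0.002,0.285],[0,0,0]],[[-0.001,0.002,0.325],[0,0,0]],[[-0.001,0.002,0.36],[0,0,0]],[[-0.001,0.002,0.38],[0,0,0]],[[-0.001,0.002,0.385],[0,0,0]]]}}

```text
time_s: 31.98
position: [0.4907, 0.4166, 0.0644]
tool_rot: [[-0.175, -0.985, -0.002], [-0.985, 0.175, -0.001], [0.001, 0.001, -1.0]]
ft_force: [-0.3, 0.9, -0.3]
grip_width: 0.0125
gripper_force: 69.5
```

Request:
{"method": "step_arm", "body": {"targets": [[[0,0,0.008],[0,0,0]],[[0,0,0.008],[0,0,0]],[[0,0,0.008],[0,0,0]]]}}

```text
time_s: 32.23
position: [0.4912, 0.4174, 0.0636]
tool_rot: [[-0.174, -0.985, 0.001], [-0.985, 0.174, 0.0], [-0.001, -0.001, -1.0]]
ft_force: [0.3, -0.1, -0.7]
grip_width: 0.0122
gripper_force: 69.5
```

Request:
{"method": "step_arm", "body": {"targets": [[[0,0,0.006],[0,0,0]],[[0,0,0.012],[0,0,0]],[[0,0,0.014],[0,0,0]],[[0,0,0.014],[0,0,0]]]}}

```text
time_s: 32.57
position: [0.4911, 0.4175, 0.0592]
tool_rot: [[-0.174, -0.985, 0.001], [-0.985, 0.174, 0.001], [-0.001, -0.001, -1.0]]
ft_force: [0.4, 0.8, 1.7]
grip_width: 0.012
gripper_force: 69.9
```

```bash
python3 go.py "[]"
```

```text
now [0.4911 0.4175 0.0592] yaw -100.0 t 32.6 w 0.012 F [0.4 0.8 1.7] gf 69.94099617004395
```

Contact at the expected height. Release and lift away.

Request:
{"method": "step_arm", "body": {"targets": [[[0,0,0],[0,0,0]],[[0,0,0],[0,0,0]],[[0,0,0],[0,0,0]],[[0,0,0],[0,0,0]],[[0,0,0],[0,0,0]],[[0,0,0],[0,0,0]]], "jaw": 30}}

```text
time_s: 33.07
position: [0.4909, 0.4173, 0.0588]
tool_rot: [[-0.174, -0.985, -0.0], [-0.985, 0.174, -0.0], [0.0, 0.0, -1.0]]
ft_force: [0.3, 0.7, 0.5]
grip_width: 0.0301
gripper_force: 0.0
```

Request:
{"method": "step_arm", "body": {"targets": [[[0,0,-0.03],[0,0,0]],[[0,0,-0.08],[0,0,0]],[[0,0,-0.15],[0,0,0]],[[0,0,-0.23],[0,0,0]],[[0,0,-0.32],[0,0,0]],[[0,0,-0.42],[0,0,0]],[[0,0,-0.5],[0,0,0]],[[0,0,-0.5],[0,0,0]]]}}

```text
time_s: 33.73
position: [0.4923, 0.4182, 0.2154]
tool_rot: [[-0.173, -0.985, 0.009], [-0.985, 0.174, 0.005], [-0.007, -0.008, -1.0]]
ft_force: [0.5, 0.1, 0.4]
grip_width: 0.03
gripper_force: 0.0
```

Request:
{"method": "step_arm", "body": {"targets": [[[-0.1,-0.2,0],[0,0,0]],[[-0.1,-0.3,0],[0,0,0]],[[-0.1,-0.4,0],[0,0,0]],[[-0.1,-0.5,0],[0,0,0]],[[-0.1,-0.5,0],[0,0,0]]]}}

```text
time_s: 34.15
position: [0.6486, 0.4179, 0.2058]
tool_rot: [[-0.178, -0.984, -0.001], [-0.984, 0.178, -0.002], [0.002, 0.001, -1.0]]
ft_force: [-1.3, -0.1, -0.6]
grip_width: 0.0301
gripper_force: 0.0
```

```bash
python3 - <<'E'
from go import *
from scipy.optimize import least_squares
d={}
for n in("top","scene"):
    img,W=grab(n); save(n+"9.png",img); d[n]=W.reshape(-1,3)
    W=d[n]
    for nm,c,r,zl,zh in (("large",(.482,.3675),.046,.040,.049),("med",(.482,.3675),.029,.054,.062),("small",(.482,.3675),.0195,.067,.079),("round",(.4975,-.403),.014,.046,.071),("sq",(.4975,-.3395),.014,.046,.071)):
        c=np.array(c)
        for i in range(3):
            rr=np.hypot(*(W[:,:2]-c).T); p=W[(rr<r+.006)&(rr>r-.008 if r>.015 else rr<.03)&(W[:,2]>zl)&(W[:,2]<zh)]
            if len(p)<5: break
            s=least_squares(lambda q:np.hypot(*(p[:,:2]-q).T)-r,c,loss="soft_l1",f_scale=.002); c=s.x
        print(n,nm,len(p),c.round(4),"zmax",p[:,2].max().round(4) if len(p) else 0)
    k=(np.hypot(W[:,0]-.6265,W[:,1]+.015)<.09)&(abs(W[:,0]-.6265)<.009)&(W[:,1]>-.02)
    print("spat z",np.percentile(W[k][:,2],[10,50,90]).round(4))
print(env.observe()["time_s"],env.observe()["ft_force"],env.observe()["position"])
E
```

```text
top large 67 [0.4805 0.3689] zmax 0.0486
top med 54 [0.4808 0.3696] zmax 0.0619
top small 57 [0.4808 0.3702] zmax 0.0784
top round 24 [ 0.4976 -0.4029] zmax 0.071
top sq 22 [ 0.4972 -0.339 ] zmax 0.0709
spat z [0.0076 0.016  0.0201]
scene large 60 [0.4823 0.3664] zmax 0.0464
scene med 49 [0.4828 0.3675] zmax 0.061
scene small 46 [0.4826 0.3676] zmax 0.0748
scene round 64 [ 0.4968 -0.4049] zmax 0.0709
scene sq 61 [ 0.4964 -0.3404] zmax 0.0709
spat z [0.0045 0.015  0.0174]
34.25 [-0.60441624  0.2610051   0.01176822] [0.64457643 0.42013428 0.20741332]
```

View pics/scene9.png

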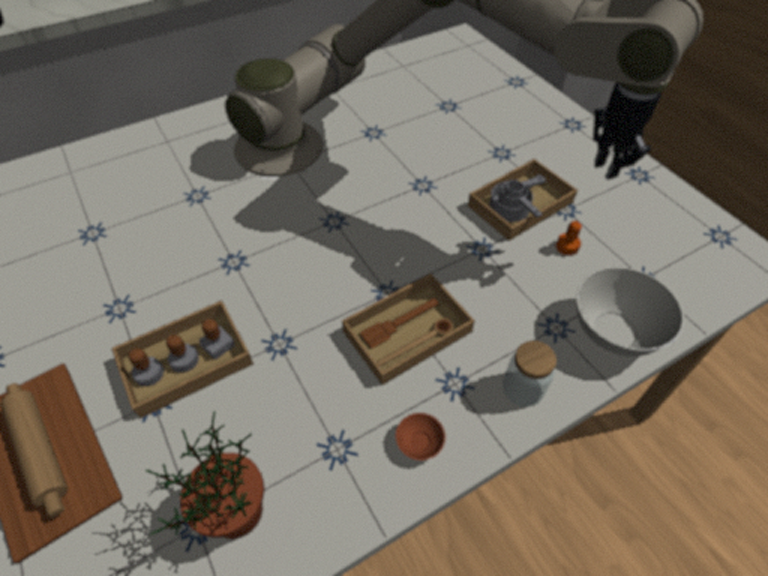

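View pics/top9.png

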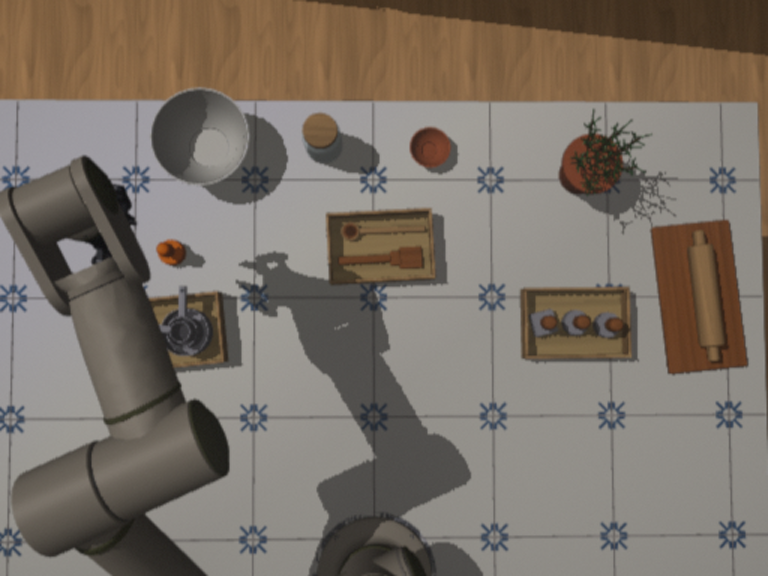

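Everything is in place: the cups are nested at (185,332) in the top view, three stamps stand at (545,322), (575,322) and (610,325), and the spatula lies flat at (385,258). The arm is clear, so I hand in.

```bash
python3 -c "
from rig import close_job
print(close_job())"
```

```text
the job is handed in; nothing more can be done
None
```

The job is handed in at about 34 s of the 141 s allowed, with no verdict returned: in the last images the cups are nested in their tray, both loose stamps stand in the stamp tray, the spatula lies flat beside the spoon, and the arm is clear.

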